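Load axle pins flat-up in the scan fixture, drop the hold-down frame and close its hasp

TASK

Get the axle pins ready for scanning: lay every pin from the blue rack in its own saddle of the scan fixture, centred between the V-rails with its flat end towards the frame's hinge, and turn each pin until its milled flat faces straight up. Once all are in and flat up, swing the orange hold-down frame fully down so its feet rest on the flats, and then swing the yellow hasp on the frame's bar fully down over its staple. Leave the spray can, the reference ball and the probe-tip case where they are.

Things in the scene. Friction and masses are not known exactly. Their poses are not given: they have to be found in the camera images.
- pin1_center (a point): Axle pin 1 of up to four alike (two or three are there): round black steel, 28 mm diameter, 150 mm long, 0.5 to 0.7 kg. Point on its axis, half-way along; x along the pin to the flat's end, z straight out of the flat. Grip it here: full round to 18 mm ahead. It lies in one of the blue rack's four V-notches (88 mm apart, two rails, free span between them 98 mm), axis 48 mm above the bench; the rack's end walls are 54 mm high.
- pin1_flat (a point): Middle of pin 1's one milled flat, a bright rectangle 30 mm along the pin and 21 mm wide; 33 mm from pin1_center along the pin and 9 mm from its axis (the round stands 14 mm from the axis). Axes as pin1_center.
- pin1: The same pin 1: origin and axes as pin1_center.
- pin2_center (a point): Axle pin 2 of up to four alike (two or three are there): round black steel, 28 mm diameter, 150 mm long, 0.5 to 0.7 kg. Point on its axis, half-way along; x along the pin to the flat's end, z straight out of the flat. Grip it here: full round to 18 mm ahead. It lies in one of the blue rack's four V-notches (88 mm apart, two rails, free span between them 98 mm), axis 48 mm above the bench; the rack's end walls are 54 mm high.
- pin2_flat (a point): Middle of pin 2's one milled flat, a bright rectangle 30 mm along the pin and 21 mm wide; 33 mm from pin2_center along the pin and 9 mm from its axis (the round stands 14 mm from the axis). Axes as pin2_center.
- pin2: The same pin 2: origin and axes as pin2_center.
- pin3_center (a point): Axle pin 3 of up to four alike (two or three are there): round black steel, 28 mm diameter, 150 mm long, 0.5 to 0.7 kg. Point on its axis, half-way along; x along the pin to the flat's end, z straight out of the flat. Grip it here: full round to 18 mm ahead. It lies in one of the blue rack's four V-notches (88 mm apart, two rails, free span between them 98 mm), axis 48 mm above the bench; the rack's end walls are 54 mm high.
- pin3_flat (a point): Middle of pin 3's one milled flat, a bright rectangle 30 mm along the pin and 21 mm wide; 33 mm from pin3_center along the pin and 9 mm from its axis (the round stands 14 mm from the axis). Axes as pin3_center.
- pin3: The same pin 3: origin and axes as pin3_center.
- pin4_center (a point): Axle pin 4 of up to four alike (two or three are there): round black steel, 28 mm diameter, 150 mm long, 0.5 to 0.7 kg. Point on its axis, half-way along; x along the pin to the flat's end, z straight out of the flat. Grip it here: full round to 18 mm ahead. It lies in one of the blue rack's four V-notches (88 mm apart, two rails, free span between them 98 mm), axis 48 mm above the bench; the rack's end walls are 54 mm high.
- pin4_flat (a point): Middle of pin 4's one milled flat, a bright rectangle 30 mm along the pin and 21 mm wide; 33 mm from pin4_center along the pin and 9 mm from its axis (the round stands 14 mm from the axis). Axes as pin4_center.
- pin4: The same pin 4: origin and axes as pin4_center.
- saddle1 (a point): The right-hand saddle, two 90 degree V-notches, one in each dark rail: where the middle of a seated pin's axis lies, 70 mm above the bench, 58 mm above the base plate. x along the pin, towards the frame's hinge; y left. Saddles 95 mm apart; rails 14 mm thick, centred 55 mm either side, tops 2 mm below the pin's axis. The frame's foot comes down 33 mm from here along x.
- saddle2 (a point): The middle saddle, two 90 degree V-notches, one in each dark rail: where the middle of a seated pin's axis lies, 70 mm above the bench, 58 mm above the base plate. x along the pin, towards the frame's hinge; y left. Saddles 95 mm apart; rails 14 mm thick, centred 55 mm either side, tops 2 mm below the pin's axis. The frame's foot comes down 33 mm from here along x.
- saddle3 (a point): The left-hand saddle, two 90 degree V-notches, one in each dark rail: where the middle of a seated pin's axis lies, 70 mm above the bench, 58 mm above the base plate. x along the pin, towards the frame's hinge; y left. Saddles 95 mm apart; rails 14 mm thick, centred 55 mm either side, tops 2 mm below the pin's axis. The frame's foot comes down 33 mm from here along x.
- frame (a joint): Hinge of the orange hold-down frame, rad: 0 fully down, its three rubber feet (16 mm wide) resting on the flats; it starts open at 1.7 to 1.9, stop at 2.0. Stiff hinge, stays where it is left, takes up to 9 N at the grip bar. A pin with its round side up holds it at 0.06 or more.
- frame_grip (a point): On the axis of the frame's round grip bar (17 mm diameter, along the fixture's y, black sleeve) at its free edge, 130 mm from the hinge axis, 47 mm right of the frame's middle, so between two saddles. A crossbar starts 48 mm from the bar's axis towards the hinge. Fully down it is 110 mm above the bench; it closes towards the robot and down, in an arc about frame_hinge.
- frame_hinge (a point): On the frame's hinge axis, which runs along this point's y; 110 mm above the bench, at the same place along y as frame_grip. Axes as the saddles'. The open frame stands up to 250 mm above the bench.
- hasp (a joint): Hinge of the yellow hasp on the frame's grip bar, rad, measured from the frame: 0 lies in the frame's plane, with the frame down fully closed with the keeper's staple through its slot; it starts raised at 0.7 to 1.1 (leaning towards the robot once the frame is down). Light friction (1 N at the tab), stays where it is left.
- hasp_tab (a point): On the upper (outer) face of the hasp's solid tab, 24 mm long, 34 mm wide, 4 mm thick, 64 mm from the grip bar's axis, about which it swings; 47 mm left of the frame's middle. Fully closed it is 112 mm above the bench and 64 mm nearer the robot than the bar. The staple, on a post between the middle and left saddles, tops out 128 mm above the bench, 19 mm from the tab's point towards the bar.
- spray_mid (a point): Bystander: spray can, 52 mm diameter, 150 mm tall, standing; point half-way up.
- refball_mid (a point): Bystander: white reference ball on a grey round base, 44 mm diameter, 69 mm tall; point 30 mm above its foot.
- tipcase_mid (a point): Bystander: black probe-tip case 75 x 130 x 32 mm, lying flat; point half-way up.
Not all that is in view belongs to the job. What is shaped like the pin1 but green is not meant.

How it is judged:
By the outcome, as a careful person would: the job done as asked, in the order asked, and still so for the second after the job is handed in, with the robot touching nothing.
Of pin1, pin2, pin3, pin4 only 2 to 3 are there at a start; the rules pass over those that are not, and their reading is None.
At some moment in a run one of pin1, pin2, pin3, pin4 may be knocked a few centimetres aside while the robot is not near it.
Once in a run the grip may slacken for a moment while it holds something.
It also fails if it takes over 210 s, if anything falls off the work surface, if the arm or the gripper's body presses on something with over 40 N, if the wrist force passes 120 N, or if a joint passes its speed limit or range.

ROBOT

A 6-joint arm with a two-finger parallel gripper is mounted at the origin on the work surface. World frame = base frame: x ahead of the robot, y to its left, z up, the work surface at z = 0. Lengths are in mm, angles in rad, forces in N, time in s.
With the tool pointing down it reaches from about 375 to 925 mm from the base axis. Payload 5.7 kg.
Tool frame: the origin (TCP) lies at the very end of the fingers, on their centre line; the grasp point (between the pads) lies 19 mm behind it; z points along the fingers, x is the direction in which the jaws open and shut, and the axes are right-handed (so a half turn about z gives the same grasp; the last joint's range is limited). The gripper opens to 85 mm and grips with 20 to 120 N. Pads are 22 mm wide; open, the fingers measure 114 mm over their backs; the gripper's body (76 mm by 85 mm) begins 54 mm behind the grasp point. The pads swing forward as they close: fully open they stand 13 mm farther back than shut.
Start: joints at [-1.225, 0.359, 1.51, -0, 1.272, -0.115], TCP at [266.78, -537.394, 231.267] pointing down, gripper open.
Joint ranges: [-2.97, 2.97], [-1.01, 2.36], [0.21, 2.38], [-0.96, 4.11], [0.2, 2.71], [-2.98, 2.98]. Speed limits (rad/s): [2.39, 2.39, 3.14, 3.14, 3.14, 3.14].

INTERFACE

Orientations are given as a 3x3 rotation matrix whose columns are the frame's x, y, z axes.
In Python, from cell import sense, read_camera, camera_info, finish_job, look_for, place_of gives the robot as it stands.
- The arm moves only by the tool step_arm, never from a script. Its argument "increments" is a list of rows, each a list of 3 entries, a list of its own where there are three numbers: the finger opening in m, from 0 to 0.0854, then the shift along the world's x, y, z in m, then the turn, a rotation vector about the world's x, y, z in rad. In form: [[claw, [tx, ty, tz], [rx, ry, rz]], ...]. A call has 1 to 20 rows; each row is the pose to reach, as a shift and turn from the pose measured when the call began; what a row does not reach only later rows make up. A row lasts 1/8 s, in which the tool goes at most 62.5 mm and 10.7 degrees, less where a joint would pass 70% of its speed; a pose out of reach is approached as far as the arm can. A call with a gripper value outside its range is refused whole. The fingers move at their own pace and stop on an object; the grip force is fixed at half the most. Time passes only in rows, so rows that repeat a pose let the fingers close. It gives the time, the measured TCP pose, the force and the opening at its end, in the units of the state.
- sense(): the state, without advancing time (a new reading comes with each control period).
- read_camera(name): name is "scene" or "side" or "wrist"; returns the picture (420x560x3 uint8, red, green, blue); there is no depth.
- camera_info(name): a dict with "camera_matrix" (3x3 intrinsics, pixels), "extrinsics" (4x4, takes a point from world to camera coordinates). Camera axes: x right, y up, looking along -z (the intrinsics and any distortion apply to the point x, -y, -z); pixel columns grow to the right and rows downward; lengths in mm; the calibration is good to about 2 mm. A picture is of the moment at which its call begins: read the wrist's pose just before it. camera_info takes no time and is no camera call; for the wrist camera it gives the pose at the moment of the call.
- finish_job(): hands the job in, once; it reports no verdict.
Trained networks look in the newest picture that a camera, given by its name, has taken for a name from the list of things; names that differ only in an ending like _2 or _b are one class to them, and where a whole thing is asked for, a point or a joint stands for the part that bears it (a point fixed in the world has none). Each returns a list of dicts, best first, with "conf" (0 to 1); they miss things now and then, are a little off and sometimes report something else, mostly with a low value. They report only what shows in the picture. A call takes as long as a camera call. They do not tell look-alikes from the thing itself.
- look_for(target, camera): "pixel" ([column, row] in pixels, amid what is visible of it).
- place_of(target, camera): "pixel" ([column, row] in pixels: a listed point, or the origin of a listed thing).
The state is a dict: "t": time; "joint_pos": joint angles; "dq": joint speeds; "joint_torque": joint torques, N m; "eef_pos": TCP position; "ee_rot": TCP orientation; "wrist_force": force on the tool from outside, world axes, zero at the start; "moment": the same for the moment, N m; "grip_width": finger opening in mm.
Only numpy, scipy, OpenCV 4.12 (cv2) and the standard library are available. Lean on these libraries where they do the work, as an engineer would, in place of code of your own. Each camera call takes 0.05 s, during which the arm holds its last target. There are 200 camera calls.

## Working session

There is one attempt and no reset: what is moved stays moved. The work goes in short steps, Python scripts to look and compute and a tool call to move; the robot and the scene stay as the last step left them, time stands still between calls to the robot, and variables do not carry over. Pictures are saved under pics/ and viewed, about 12 in all and at most 16, crops included, and the job is handed in when it is done.

Besides the shell and the picture viewer there is one more tool, called after "Emit:" by a JSON object that holds its "api" and its "payload", one argument or row to a line. step_arm: Moves the arm, as the interface text tells. Its arguments: {"type":"object","properties":{"increments":{"type":"array","items":{"type":"array"}}},"required":["increments"]}

```bash
ls; mkdir -p pics
cat > h.py <<'E'
import numpy as np, cv2
from cell import *
def snap(cam,fn=None,crop=None,scale=1):
    im=read_camera(cam)[:,:,::-1].copy()
    if crop: im=im[crop[1]:crop[3],crop[0]:crop[2]]
    if scale!=1: im=cv2.resize(im,None,fx=scale,fy=scale,interpolation=cv2.INTER_CUBIC)
    if fn: cv2.imwrite('pics/'+fn,im)
    return im
def ray(cam,px,ci=None):
    ci=ci or camera_info(cam);K=np.array(ci['camera_matrix']);E=np.array(ci['extrinsics'])
    d=np.linalg.inv(K)@[px[0],px[1],1]; d=np.array([d[0],-d[1],-d[2]])
    R=E[:3,:3];o=-R.T@E[:3,3]
    return o,R.T@d
def atz(cam,px,z,ci=None):
    o,d=ray(cam,px,ci); return o+d*(z-o[2])/d[2]
def proj(cam,p,ci=None):
    ci=ci or camera_info(cam);K=np.array(ci['camera_matrix']);E=np.array(ci['extrinsics'])
    c=E[:3,:3]@np.array(p)+E[:3,3]; q=K@[c[0],-c[1],-c[2]]; return q[:2]/q[2]
E
python3 - <<'E'
from h import *
np.set_printoptions(precision=1,suppress=True)
for c in('scene','side','wrist'):
    ci=camera_info(c); print(c,ci.keys(),np.array(ci['camera_matrix']).tolist()); E=np.array(ci['extrinsics']);print(-E[:3,:3].T@E[:3,3], -E[2,:3])
    im=snap(c,c+'0.png')
    for t in ['pin1_center','pin1_flat','saddle1','saddle2','saddle3','frame_grip','frame_hinge','hasp_tab','spray_mid','refball_mid','tipcase_mid']:
        z={'pin1_center':48,'pin1_flat':48,'frame_hinge':110,'frame_grip':230,'hasp_tab':230,'spray_mid':75,'refball_mid':30,'tipcase_mid':16}.get(t,70)
        for r in place_of(t,c)[:5]: print(t,np.round(r['conf'],2),np.round(r['pixel']),atz(c,r['pixel'],z))
a=snap('scene');b=snap('side')
print(sense()['t'])
E
```

```text
pics
scene dict_keys(['camera_matrix', 'extrinsics']) [[494.28436348815245, 0.0, 271.76962045304015], [0.0, 494.28436348815245, 205.73499198598182], [0.0, 0.0, 1.0]]
[ 925.  -786.5 1186.4] [-0.3  0.5 -0.8]
pin1_center 0.95 [277. 346.] [ 716.5 -367.9   48. ]
pin1_center 0.95 [130. 377.] [ 453.9 -595.8   48. ]
pin1_center 0.92 [228. 270.] [ 503.5 -244.9   48. ]
pin1_center 0.65 [150. 251.] [ 284.6 -296.9   48. ]
pin1_flat 0.92 [238. 282.] [ 544.1 -261.9   48. ]
pin1_flat 0.71 [128. 368.] [ 437.2 -579.7   48. ]
pin1_flat 0.69 [137. 255.] [ 261.2 -323.3   48. ]
pin1_flat 0.63 [281. 363.] [ 742.8 -399.1   48. ]
pin1_flat 0.18 [228. 271.] [ 505.  -247.3   48. ]
saddle1 0.96 [290. 182.] [513.7  93.4  70. ]
saddle1 0.8 [295. 160.] [485.7 179.6  70. ]
saddle1 0.71 [276. 206.] [518.   -8.3  70. ]
saddle2 0.96 [290. 182.] [513.7  93.4  70. ]
saddle2 0.8 [295. 160.] [485.7 179.6  70. ]
saddle2 0.71 [276. 206.] [518.   -8.3  70. ]
saddle3 0.96 [290. 182.] [513.7  93.4  70. ]
saddle3 0.8 [295. 160.] [485.7 179.6  70. ]
saddle3 0.71 [276. 206.] [518.   -8.3  70. ]
frame_grip 0.72 [332. 165.] [641.1
[... 1067 characters left out ...]
 110. ]
hasp_tab 0.74 [200. 189.] [739.4 104.  230. ]
spray_mid 0.71 [246. 184.] [ 797.1 -244.7   75. ]
spray_mid 0.6 [197. 334.] [423.9 522.3  75. ]
refball_mid 0.43 [224. 217.] [762.5 -38.5  30. ]
tipcase_mid 0.69 [198. 333.] [466.9 478.2  16. ]
tipcase_mid 0.67 [225. 219.] [766.2 -51.1  16. ]
wrist dict_keys(['camera_matrix', 'extrinsics']) [[317.4690559355297, 0.0, 279.6361887071048], [0.0, 317.4690559355297, 206.60310531208543], [0.0, 0.0, 1.0]]
[ 329.  -506.4  373.8] [-0.2 -0.1 -1. ]
pin1_center 0.95 [58. 68.] [ 275.4 -298.4   48. ]
pin1_center 0.75 [405.  48.] [ 436.4 -583.7   48. ]
pin1_flat 0.74 [372.  50.] [ 420.9 -557.2   48. ]
pin1_flat 0.56 [ 77. 101.] [ 253.8 -323.3   48. ]
1.9
```

View pics/scene0.png

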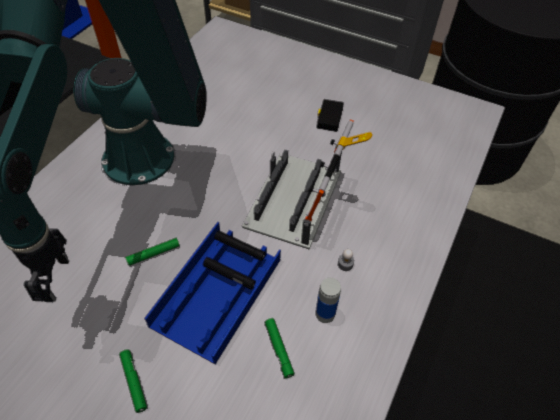

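View pics/wrist0.png

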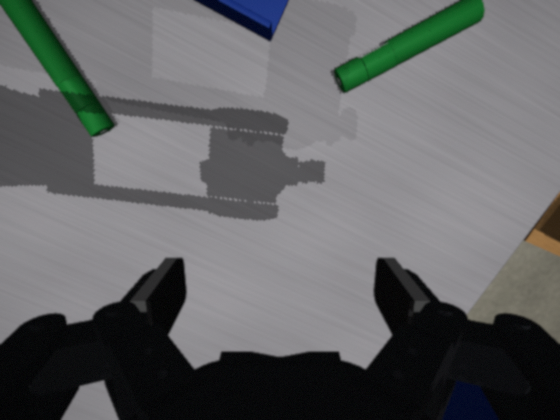

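The pins are the two black ones in the rack, at about (242,244) and (228,272); the three green ones are decoys. The frame stands open, with the hasp at (355,138). I'll move to look down on the rack.

Run:
```python
from h import *
s=sense();print(np.round(s['ee_rot'],3),s['eef_pos'],s['wrist_force'],s['grip_width'])
for p in [(205,262),(252,285),(219,235),(266,255)]: print(p,atz('scene',p,55).round())
for p in [(148,320),(217,358),(278,252),(215,226)]: print(p,atz('scene',p,54).round())
for p in [(247,225),(310,243),(340,168)]: print(p,atz('scene',p,12).round())
```

```text
[[ 0.445 -0.896 -0.   ]
 [-0.896 -0.445  0.   ]
 [-0.    -0.    -1.   ]] [ 266.79281059 -537.38711272  231.26099306] [0.42811129 0.56862237 0.58541832] 85.41044592807603
(205, 262) [ 438. -256.   55.]
(252, 285) [ 583. -256.   55.]
(219, 235) [ 424. -164.   55.]
(266, 255) [ 570. -158.   55.]
(148, 320) [ 407. -463.   54.]
(217, 358) [ 607. -462.   54.]
(278, 252) [ 594. -134.   54.]
(215, 226) [ 397. -143.   54.]
(247, 225) [457. -71.  12.]
(310, 243) [647. -39.  12.]
(340, 168) [605. 269.  12.]
```

Emit:
{"api": "step_arm", "payload": {
  "increments": [
    [0.085,[0.03,0.05,0.03],[0,0,0]],
    [0.085,[0.06,0.1,0.06],[0,0,0]],
    [0.085,[0.09,0.15,0.09],[0,0,0]],
    [0.085,[0.12,0.2,0.12],[0,0,0]],
    [0.085,[0.15,0.25,0.12],[0,0,0]],
    [0.085,[0.17,0.3,0.12],[0,0,0]],
    [0.085,[0.17,0.3,0.12],[0,0,0]],
    [0.085,[0.17,0.3,0.12],[0,0,0]],
    [0.085,[0.17,0.3,0.12],[0,0,0]]
  ]
}}

```text
t: 3.02
eef_pos: [436.4, -238.7, 351.2]
ee_rot: [[0.443, -0.896, -0.0], [-0.896, -0.443, -0.0], [0.0, 0.0, -1.0]]
wrist_force: [0.5, -0.2, 0.9]
grip_width: 84.9
```

Run:
```python
from h import *
np.set_printoptions(precision=1,suppress=True)
ci=camera_info('wrist');snap('wrist','w1.png',scale=1.4)
for t in ['pin1_center','pin1_flat']:
    for r in place_of(t,'wrist')[:5]: print(t,np.round(r['conf'],2),np.round(r['pixel']),atz('wrist',r['pixel'],48,ci))
```

```text
pin1_center 0.9 [477. 251.] [ 454.9 -563.6   48. ]
pin1_center 0.87 [451.  16.] [ 700.7 -346.3   48. ]
pin1_center 0.83 [311. 124.] [ 508.2 -250.5   48. ]
pin1_center 0.67 [257. 261.] [ 291.7 -270.9   48. ]
pin1_flat 0.93 [261. 284.] [ 259.8 -293.7   48. ]
pin1_flat 0.77 [477.  12.] [ 718.3 -372.2   48. ]
pin1_flat 0.59 [327. 104.] [ 541.1 -257.8   48. ]
pin1_flat 0.59 [456. 255.] [ 435.5 -538.1   48. ]
pin1_flat 0.54 [312. 124.] [ 508.6 -251.2   48. ]
```

View pics/w1.png

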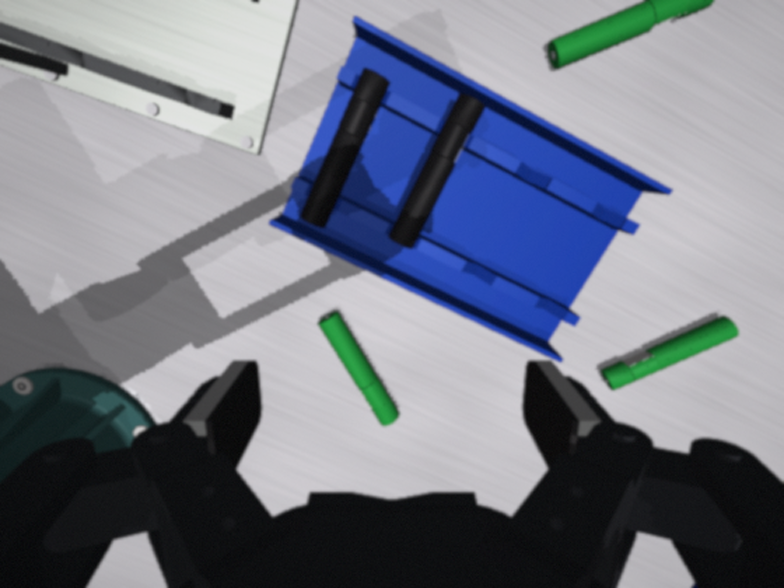

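Emit:
{"api": "step_arm", "payload": {
  "increments": [
    [0.085,[0.01,0.01,-0.04],[0,0,-0.15]],
    [0.085,[0.01,0.03,-0.08],[0,0,-0.3]],
    [0.085,[0.01,0.03,-0.1],[0,0,-0.45]],
    [0.085,[0.01,0.03,-0.1],[0,0,-0.45]],
    [0.085,[0.01,0.03,-0.1],[0,0,-0.45]]
  ]
}}

```text
t: 3.8
eef_pos: [446.9, -209.6, 252.0]
ee_rot: [[0.011, -1.0, 0.001], [-1.0, -0.011, -0.001], [0.001, -0.001, -1.0]]
wrist_force: [0.6, -0.1, -0.2]
grip_width: 85.3
```

Run:
```python
from h import *
np.set_printoptions(precision=1,suppress=True)
ci=camera_info('wrist');im=snap('wrist','w2.png',scale=1.4)
E=np.array(ci['extrinsics']);print(-E[:3,:3].T@E[:3,3], -E[2,:3])
for t in ['pin1_center','pin1_flat']:
    for r in place_of(t,'wrist')[:5]: print(t,np.round(r['conf'],2),np.round(r['pixel']),atz('wrist',r['pixel'],48,ci))
```

```text
[ 516.2 -208.5  394.6] [-0.3 -0.  -1. ]
pin1_center 0.91 [327. 302.] [ 295.3 -269.3   48. ]
pin1_center 0.61 [318. 126.] [ 507.2 -250.    48. ]
pin1_flat 0.85 [343. 318.] [ 273.1 -290.8   48. ]
pin1_flat 0.82 [329.  93.] [ 540.3 -258.9   48. ]
```

View pics/w2.png

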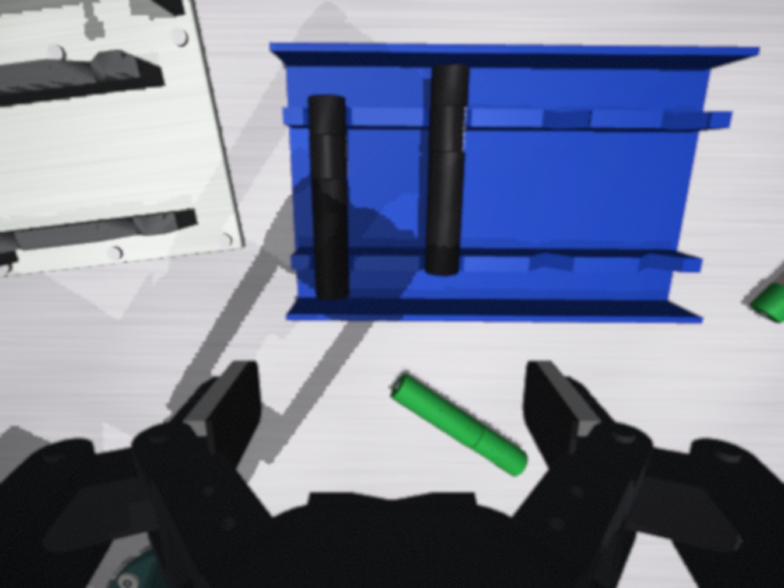

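Run:
```python
from h import *
a=cv2.imread('pics/w2.png')
a=a[55:310,285:500]
a=cv2.resize(a,None,fx=2.3,fy=2.3,interpolation=cv2.INTER_CUBIC)
a=(255*(a/255.)**0.45).astype('uint8');cv2.imwrite('pics/w2c.png',a);print(a.shape)
```

```text
(586, 494, 3)
```

View pics/w2c.png

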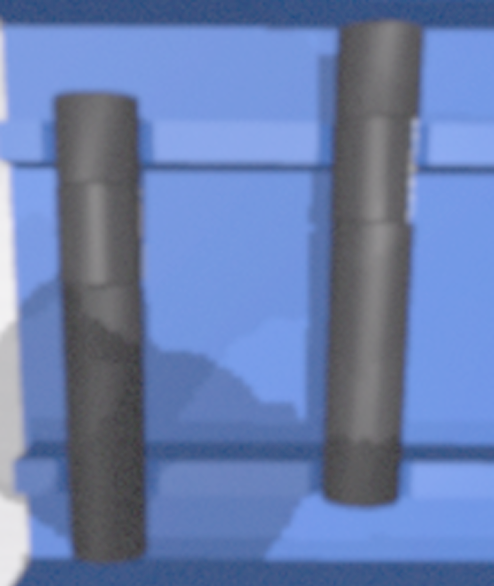

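Both flats face sideways towards -y, with the flat end at +x. Next I'll measure the fixture from above.

Emit:
{"api": "step_arm", "payload": {
  "increments": [
    [0.085,[0.0,0.06,0.04],[0,0,0.05]],
    [0.085,[0.0,0.12,0.08],[0,0,0.1]],
    [0.085,[0.0,0.18,0.12],[0,0,0.15]],
    [0.085,[0.0,0.24,0.12],[0,0,0.18]],
    [0.085,[0.0,0.29,0.12],[0,0,0.18]],
    [0.085,[0.0,0.29,0.12],[0,0,0.18]],
    [0.085,[0.0,0.29,0.12],[0,0,0.18]],
    [0.085,[0.0,0.29,0.12],[0,0,0.18]]
  ]
}}

```text
t: 4.95
eef_pos: [447.2, 79.3, 372.3]
ee_rot: [[0.187, -0.982, 0.002], [-0.982, -0.187, -0.001], [0.002, -0.002, -1.0]]
wrist_force: [-0.2, -0.2, -0.9]
grip_width: 85.0
```

Run:
```python
from h import *
np.set_printoptions(precision=1,suppress=True)
s=sense();print(s['eef_pos'],np.round(s['joint_pos'],2))
ci=camera_info('wrist');im=snap('wrist','w3.png',scale=1.4)
E=np.array(ci['extrinsics']);print(-E[:3,:3].T@E[:3,3], -E[2,:3])
for t,z in [('saddle1',70),('frame_hinge',110),('frame_grip',235),('hasp_tab',235)]:
    for r in place_of(t,'wrist')[:5]: print(t,np.round(r['conf'],2),np.round(r['pixel']),atz('wrist',r['pixel'],z,ci))
```

```text
[447.2  79.3 372.3] [ 0.   0.   1.6 -0.   1.5  1.4]
[515.1  92.7 514.9] [-0.3 -0.1 -1. ]
saddle1 0.91 [353. 123.] [526.5  -7.7  70. ]
saddle1 0.75 [279. 122.] [508.   91.2  70. ]
saddle1 0.69 [207. 118.] [495.4 187.9  70. ]
frame_hinge 0.88 [328.  28.] [621.4  56.3 110. ]
```

View pics/w3.png

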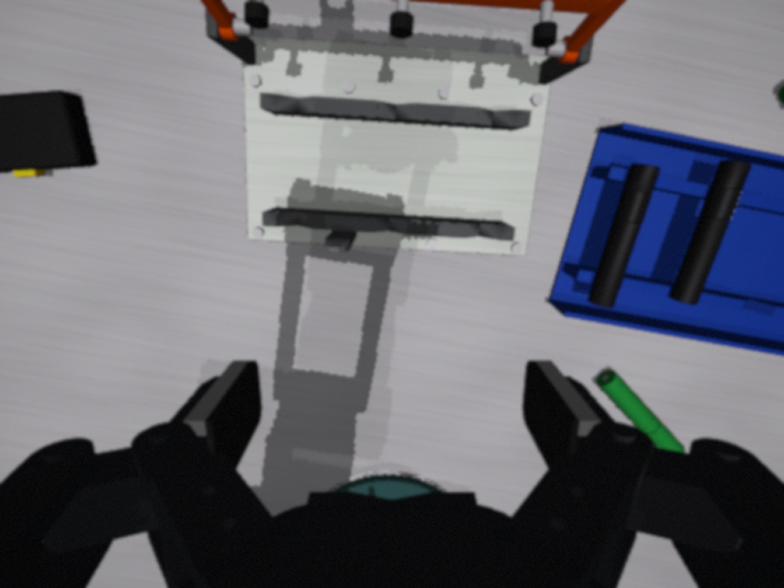

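Emit:
{"api": "step_arm", "payload": {
  "increments": [
    [0.085,[0.02,0.005,-0.05],[0,0,-0.02]],
    [0.085,[0.04,0.01,-0.1],[0,0,-0.02]],
    [0.085,[0.04,0.01,-0.15],[0,0,-0.02]],
    [0.085,[0.04,0.01,-0.15],[0,0,-0.02]],
    [0.085,[0.04,0.01,-0.15],[0,0,-0.02]]
  ]
}}

```text
t: 5.82
eef_pos: [488.1, 89.3, 223.7]
ee_rot: [[0.166, -0.986, 0.003], [-0.986, -0.166, -0.001], [0.001, -0.003, -1.0]]
wrist_force: [0.6, 0.7, 0.7]
grip_width: 84.8
```

Run:
```python
from h import *
np.set_printoptions(precision=1,suppress=True)
s=sense();print(s['eef_pos'],np.round(s['joint_pos'],2))
ci=camera_info('wrist');im=snap('wrist','w4.png',scale=1.4)
E=np.array(ci['extrinsics']);print(-E[:3,:3].T@E[:3,3], -E[2,:3]); import pickle;pickle.dump(ci,open('ci4.pkl','wb'))
for t,z in [('saddle1',70),('frame_hinge',110),('frame_grip',235),('hasp_tab',235)]:
    for r in place_of(t,'wrist')[:5]: print(t,np.round(r['conf'],2),np.round(r['pixel'],1),atz('wrist',r['pixel'],z,ci))
```

```text
[488.1  89.3 223.7] [ 0.   0.2  1.7 -0.   1.2  1.4]
[556.2 101.3 366.4] [-0.3 -0.  -1. ]
saddle1 0.95 [279.9 170.7] [508.7  92.6  70. ]
saddle1 0.89 [385.4 169. ] [526.8  -4.8  70. ]
saddle1 0.67 [181.6 168.9] [495.  183.8  70. ]
frame_hinge 0.95 [356.7  39.7] [619.5  54.5 110. ]
frame_hinge 0.51 [524.2 195.3] [ 528.6 -110.   110. ]
```

View pics/w4.png

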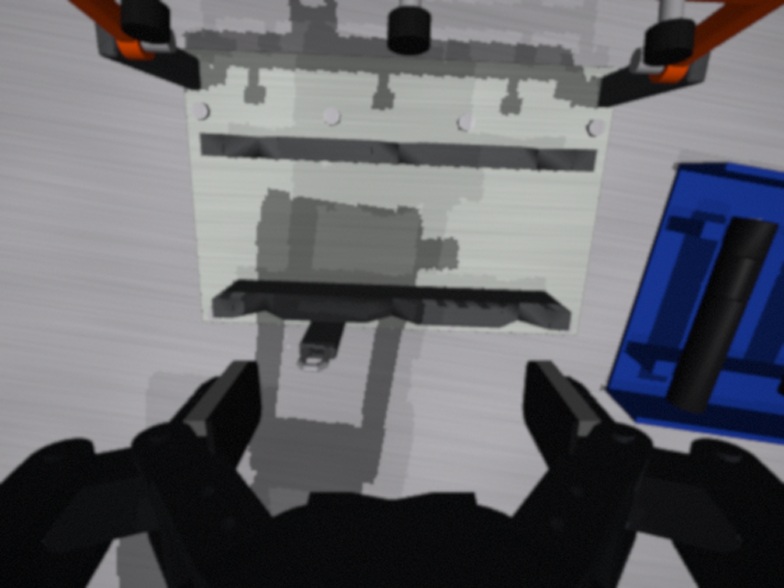

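Run:
```python
from h import *
import pickle;ci=pickle.load(open('ci4.pkl','rb'))
np.set_printoptions(precision=1,suppress=True)
P={n:atz('wrist',(p[0]/1.4,p[1]/1.4),68,ci)[:2] for n,p in dict(fl=(201,144.5),fr=(596,161),nl=(213.5,307),nr=(569.5,318)).items()}
print(P)
for a,b in (('nl','fl'),('nr','fr'),('fr','fl'),('nr','nl')):
    d=P[b]-P[a];print(a,b,np.hypot(*d),np.degrees(np.arctan2(d[1],d[0])))
print(sum(P.values())/4)
ang=np.radians(9.3);x=np.array([np.cos(ang),np.sin(ang)]);y=np.array([-x[1],x[0]])
# overlay
im=cv2.imread('pics/w4.png')
c=np.array([510,90.5])
for a in (9.3,):
  for k in(-1,0,1):
    for xx in(-62,-48,48,62):
      for yy,zz in((-16,68),(0,52),(16,68)):
        p=c+x*xx+y*(95*k+yy);q=proj('wrist',[*p,zz],ci)*1.4
        cv2.circle(im,tuple(int(v) for v in q),2,(0,0,255),-1)
cv2.imwrite('pics/w4o.png',im[90:360,160:640])
```

```text
{'fl': array([548. , 222.9]), 'fr': array([580.3, -29. ]), 'nl': array([439.9, 208.5]), 'nr': array([473.6, -41.4])}
nl fl 109.08850376533985 7.5759472065461155
nr fr 107.36662946056519 6.6534417805837895
fr fl 253.88188478100386 97.30082773027874
nr nl 252.15087806261323 97.69336068401242
[510.4  90.2]
```

View pics/w4o.png

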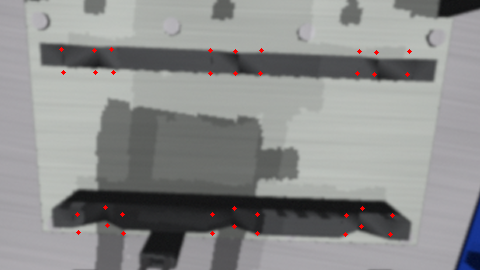

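```bash
cat >> h.py <<'E'
from scipy.spatial.transform import Rotation as Ro
def Rt(psi,al):
    p=np.radians(psi);u=np.array([np.cos(p),np.sin(p),0]);v=np.array([-u[1],u[0],0])
    return Ro.from_rotvec(u*np.radians(al)).as_matrix()@np.column_stack([-v,-u,[0,0,-1]])
def go(g,psi,al,back=0,deep=17):
    """delta to bring grip point (deep mm behind TCP) to g, retreat back mm along tool"""
    s=sense();R=Rt(psi,al);t=np.array(g)+R[:,2]*(deep-back)
    rv=Ro.from_matrix(R@np.array(s['ee_rot']).T).as_rotvec()
    print('tcp',t.round(1),'d mm',(t-s['eef_pos']).round(1),'rv',rv.round(3),'now',np.round(s['eef_pos'],1),'q',np.round(s['joint_pos'],2),'F',np.round(s['wrist_force'],1),'w',round(s['grip_width'],1),'t',round(s['t'],1))
    return t-s['eef_pos'],rv
E
python3 -c "
from h import *
go([470,-250,48],1.8,40,back=150)"
```

```text
tcp [ 472.7 -335.4  149.9] d mm [ -15.5 -425.1  -74.1] rv [ 0.696  0.074 -0.129] now [488.2  89.6 223.9] q [ 0.04  0.21  1.74 -0.    1.18  1.45] F [ 0.6 -0.5  1. ] w 85.0 t 6.1
```

Emit:
{"api": "step_arm", "payload": {
  "increments": [
    [0.085,[0,-0.02,0.05],[0,0,0]],
    [0.085,[0,-0.08,0.06],[0,0,-0.02]],
    [0.085,[-0.005,-0.14,0.06],[0.07,0.01,-0.04]],
    [0.085,[-0.01,-0.2,0.05],[0.2,0.02,-0.06]],
    [0.085,[-0.015,-0.26,0.03],[0.35,0.04,-0.08]],
    [0.085,[-0.015,-0.32,0.0],[0.5,0.06,-0.1]],
    [0.085,[-0.015,-0.38,-0.04],[0.63,0.07,-0.12]],
    [0.085,[-0.015,-0.425,-0.074],[0.696,0.074,-0.129]],
    [0.085,[-0.015,-0.425,-0.074],[0.696,0.074,-0.129]],
    [0.085,[-0.015,-0.425,-0.074],[0.696,0.074,-0.129]],
    [0.085,[-0.015,-0.425,-0.074],[0.696,0.074,-0.129]],
    [0.085,[-0.015,-0.425,-0.074],[0.696,0.074,-0.129]]
  ]
}}

```text
t: 7.58
eef_pos: [474.0, -334.3, 152.4]
ee_rot: [[0.027, -0.999, -0.02], [-0.768, -0.033, 0.64], [-0.64, -0.002, -0.768]]
wrist_force: [-0.3, 0.7, 0.3]
grip_width: 85.0
```

Run:
```python
from h import *
import pickle
np.set_printoptions(precision=1,suppress=True)
go([470,-250,48],1.8,40,back=150)
ci=camera_info('wrist');im=snap('wrist','w5.png',scale=1.4);pickle.dump(ci,open('ci5.pkl','wb'))
E=np.array(ci['extrinsics']);print(-E[:3,:3].T@E[:3,3], -E[2,:3])
for t in ['pin1_center','pin1_flat']:
    for r in place_of(t,'wrist')[:5]: print(t,np.round(r['conf'],2),np.round(r['pixel']),atz('wrist',r['pixel'],48,ci))
```

```text
tcp [ 472.7 -335.4  149.9] d mm [-1.4 -1.2 -2.5] rv [ 0.  0. -0.] now [ 474.  -334.3  152.4] q [-1.   0.7  1.3  0.4  1.7  0.5] F [-0.3  0.7  0.3] w 85.0 t 7.6
[ 546.3 -423.   262. ] [-0.3  0.6 -0.7]
pin1_center 0.72 [285. 159.] [ 505.8 -251.6   48. ]
pin1_flat 0.9 [295. 115.] [ 542.5 -260.7   48. ]
```

View pics/w5.png

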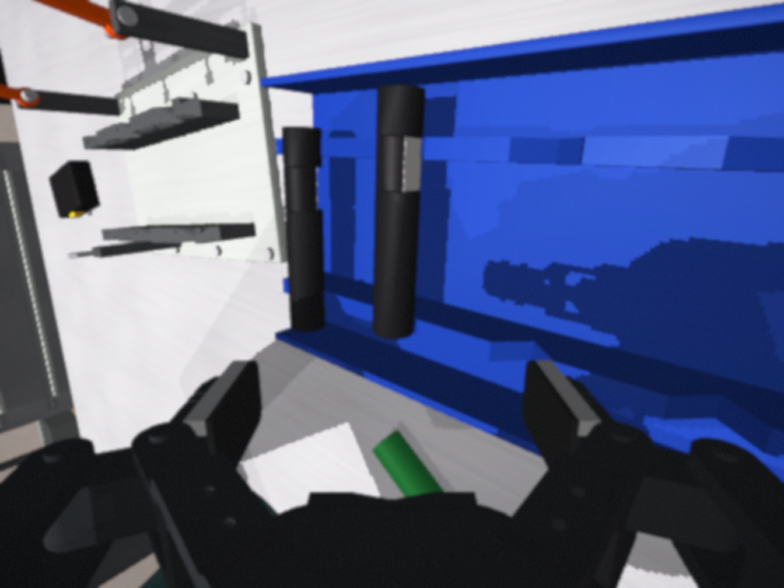

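Run:
```python
from h import *
im=cv2.imread('pics/w5.png')
for r in (155,165,175): print(r,'B',[tuple(int(x) for x in im[r,c]) for c in range(374,430,2)])
for r in (110,215): print(r,'Bfull',[(c,int(im[r,c,0]),int(im[r,c,2])) for c in list(range(370,386,2))+list(range(414,430,2))])
for r in (180,190): print(r,'A',[tuple(int(x) for x in im[r,c]) for c in range(280,330,2)])
for r in (145,225): print(r,'Afull',[(c,int(im[r,c,0]),int(im[r,c,2])) for c in list(range(280,296,2))+list(range(310,332,2))])
```

```text
155 B [(173, 68, 35), (102, 46, 33), (48, 35, 35), (38, 34, 36), (40, 38, 38), (48, 47, 47), (61, 58, 60), (70, 68, 70), (75, 74, 76), (74, 73, 75), (65, 63, 65), (56, 53, 54), (47, 45, 45), (41, 39, 39), (64, 62, 62), (108, 106, 106), (114, 115, 116), (105, 106, 108), (105, 106, 108), (105, 105, 107), (105, 106, 108), (105, 105, 107), (104, 103, 104), (115, 80, 74), (154, 62, 37), (192, 73, 35), (214, 84, 43), (217, 84, 44)]
165 B [(176, 70, 38), (100, 46, 34), (45, 34, 35), (38, 35, 36), (40, 38, 39), (50, 49, 49), (61, 59, 61), (72, 70, 71), (77, 75, 77), (74, 73, 74), (64, 62, 62), (54, 52, 52), (45, 43, 43), (41, 38, 39), (72, 70, 70), (108, 107, 107), (107, 107, 108), (105, 107, 108), (106, 106, 108), (106, 107, 109), (105, 106, 108), (105, 106, 108), (106, 103, 104), (107, 81, 76), (109, 50, 35), (110, 41, 24), (109, 43, 21), (110, 42, 22)]
175 B [(175, 69, 37), (96, 44, 33), (41, 31, 33), (35, 35, 35), (41, 38, 39), (51, 48, 49), (63, 61, 63), (72, 71, 73), (77, 76, 78), (74, 72, 74), (62, 60, 61), (52, 50, 51), (44, 42, 43), (40, 38, 39), (80, 78, 78), (116, 115, 115), (108,
[... 1354 characters left out ...]
46), (170, 73, 48), (193, 72, 35), (194, 72, 34), (194, 73, 35), (194, 73, 35), (173, 64, 31)]
145 Afull [(280, 193, 34), (282, 123, 34), (284, 54, 33), (286, 41, 40), (288, 48, 47), (290, 55, 55), (292, 58, 58), (294, 56, 54), (310, 22, 21), (312, 20, 19), (314, 19, 17), (316, 15, 15), (318, 32, 13), (320, 108, 23), (322, 171, 33), (324, 190, 32), (326, 193, 35), (328, 193, 35), (330, 192, 34)]
225 Afull [(280, 103, 103), (282, 99, 99), (284, 91, 90), (286, 58, 57), (288, 39, 38), (290, 42, 40), (292, 47, 46), (294, 49, 47), (310, 26, 25), (312, 23, 23), (314, 20, 20), (316, 19, 17), (318, 15, 15), (320, 23, 14), (322, 92, 20), (324, 175, 31), (326, 194, 34), (328, 191, 34), (330, 161, 28)]
```

Run:
```python
from h import *
import pickle;ci=pickle.load(open('ci5.pkl','rb'))
for n,pts in dict(B=[(400.75,110),(396.75,215),(400,87),(394,334)],A=[(301.3,145),(304,225),(301,128),(308,329)]).items():
    P=[atz('w',(a/1.4,b/1.4),48,ci) for a,b in pts]; d=P[0]-P[1];print(n,np.round(P,1).tolist(),np.degrees(np.arctan2(d[1],d[0])))
go([507,-252,48],1.8,50,back=0,deep=15)
```

```text
B [[570.3, -250.6, 48.0], [510.1, -249.9, 48.0], [582.5, -249.5, 48.0], [431.2, -250.7, 48.0]] -0.5895892775147891
A [[550.3, -160.8, 48.0], [493.3, -161.0, 48.0], [561.6, -161.0, 48.0], [409.9, -162.0, 48.0]] 0.26373736062059183
tcp [ 506.6 -240.5   38.4] d mm [  33.    94.2 -113. ] rv [ 0.177  0.007 -0.001] now [ 473.7 -334.7  151.4] q [-0.96  0.72  1.3   0.36  1.73  0.52] F [0.1 0.2 0.6] w 85.2 t 7.7
```

Run:
```python
from h import *
go([507,-250.5,48],0.3,50,back=60,deep=15)
go([507,-250.5,48],0.3,50,back=0,deep=15)
```

```text
tcp [ 507.2 -285.    76.9] d mm [ 33.5  49.7 -74.4] rv [ 0.177  0.005 -0.027] now [ 473.7 -334.7  151.4] q [-0.96  0.72  1.3   0.36  1.73  0.52] F [0.1 0.2 0.6] w 85.2 t 7.7
tcp [ 506.9 -239.    38.4] d mm [  33.3   95.7 -113. ] rv [ 0.177  0.005 -0.027] now [ 473.7 -334.7  151.4] q [-0.96  0.72  1.3   0.36  1.73  0.52] F [0.1 0.2 0.6] w 85.2 t 7.7
```

Emit:
{"api": "step_arm", "payload": {
  "increments": [
    [0.045,[0.017,0.025,-0.037],[0.09,0.003,-0.014]],
    [0.045,[0.0335,0.05,-0.074],[0.177,0.005,-0.027]],
    [0.045,[0.0335,0.05,-0.074],[0.177,0.005,-0.027]],
    [0.045,[0.0335,0.05,-0.074],[0.177,0.005,-0.027]],
    [0.045,[0.0335,0.05,-0.074],[0.177,0.005,-0.027]]
  ]
}}

```text
t: 8.35
eef_pos: [507.7, -286.2, 79.5]
ee_rot: [[0.005, -1.0, -0.003], [-0.646, -0.005, 0.764], [-0.764, -0.002, -0.646]]
wrist_force: [-0.7, -0.9, -0.2]
grip_width: 45.3
```

Run:
```python
from h import *
go([507,-250.5,48],0.3,50,back=0,deep=15)
```

```text
tcp [ 506.9 -239.    38.4] d mm [ -0.8  47.2 -41.1] rv [ 0.004  0.002 -0.   ] now [ 507.7 -286.2   79.5] q [-0.93  0.87  1.3   0.47  1.71  0.51] F [-0.7 -0.9 -0.2] w 45.3 t 8.3
```

Emit:
{"api": "step_arm", "payload": {
  "increments": [
    [0.045,[0,0.012,-0.01],[0,0,0]],
    [0.045,[0,0.024,-0.02],[0,0,0]],
    [0.045,[0,0.036,-0.031],[0,0,0]],
    [0.045,[-0.001,0.047,-0.041],[0,0,0]],
    [0.045,[-0.001,0.047,-0.041],[0,0,0]],
    [0.045,[-0.001,0.047,-0.041],[0,0,0]],
    [0.0,[-0.001,0.047,-0.041],[0,0,0]],
    [0.0,[-0.001,0.047,-0.041],[0,0,0]],
    [0.0,[-0.001,0.047,-0.041],[0,0,0]],
    [0.0,[-0.001,0.047,-0.041],[0,0,0]],
    [0.0,[-0.001,0.047,-0.041],[0,0,0]],
    [0.0,[-0.001,0.047,-0.041],[0,0,0]]
  ]
}}

```text
t: 9.85
eef_pos: [507.2, -239.7, 39.3]
ee_rot: [[0.006, -1.0, -0.002], [-0.646, -0.005, 0.764], [-0.764, -0.003, -0.646]]
wrist_force: [0.7, -2.2, 5.7]
grip_width: 26.0
```

Run:
```python
from h import *
go([507,-250.5,48],0.3,50,back=0,deep=15)
```

```text
tcp [ 506.9 -239.    38.4] d mm [-0.2  0.7 -1. ] rv [0.004 0.003 0.   ] now [ 507.2 -239.7   39.3] q [-0.9   0.89  1.4   0.5   1.59  0.48] F [ 0.7 -2.2  5.7] w 26.0 t 9.8
```

Emit:
{"api": "step_arm", "payload": {
  "increments": [
    [0.0,[0,0,0.02],[0,0,0]],
    [0.0,[0,0,0.05],[0,0,0]],
    [0.0,[0,0,0.09],[0,0,0]],
    [0.0,[0,0,0.12],[0,0,0]],
    [0.0,[0,0,0.14],[0,0,0]],
    [0.0,[0,0,0.14],[0,0,0]],
    [0.0,[0,0,0.14],[0,0,0]]
  ]
}}

```text
t: 10.72
eef_pos: [506.7, -239.6, 178.3]
ee_rot: [[0.005, -1.0, -0.002], [-0.646, -0.005, 0.764], [-0.764, -0.002, -0.646]]
wrist_force: [-0.6, 1.1, -5.0]
grip_width: 26.2
```

Run:
```python
from h import *
go([507,-250.5,48],0.3,50,back=0,deep=15)
go([522.8,-4,140],7.5,0,deep=14)
go([522.8,-4,140],7.5,-46.6,deep=14)
for r in place_of('pin1_center','scene')[:5]: print(np.round(r['conf'],2),atz('scene',r['pixel'],150).round())
```

```text
tcp [ 506.9 -239.    38.4] d mm [   0.2    0.6 -139.9] rv [0.004 0.002 0.   ] now [ 506.7 -239.6  178.3] q [-0.9   0.72  1.36  0.51  1.78  0.59] F [-0.6  1.1 -5. ] w 26.2 t 10.7
tcp [522.8  -4.  126. ] d mm [ 16.1 235.6 -52.3] rv [-0.868 -0.057  0.117] now [ 506.7 -239.6  178.3] q [-0.9   0.72  1.36  0.51  1.78  0.59] F [-0.6  1.1 -5. ] w 26.2 t 10.7
tcp [524.1 -14.1 130.4] d mm [ 17.4 225.5 -47.9] rv [-1.679 -0.112  0.093] now [ 506.7 -239.6  178.3] q [-0.9   0.72  1.36  0.51  1.78  0.59] F [-0.6  1.1 -5. ] w 26.2 t 10.7
0.65 [ 737. -400.  150.]
0.63 [ 343. -336.  150.]
0.62 [ 502. -618.  150.]
0.58 [ 785. -132.  150.]
0.57 [ 536. -295.  150.]
```

Emit:
{"api": "step_arm", "payload": {
  "increments": [
    [0.0,[0.0,0.03,0.02],[-0.15,-0.01,0.01]],
    [0.0,[0.0,0.06,0.03],[-0.32,-0.02,0.02]],
    [0.0,[0.005,0.09,0.03],[-0.49,-0.03,0.03]],
    [0.0,[0.008,0.12,0.03],[-0.66,-0.045,0.04]],
    [0.0,[0.01,0.15,0.02],[-0.83,-0.055,0.05]],
    [0.0,[0.012,0.18,0.0],[-1.0,-0.067,0.056]],
    [0.0,[0.014,0.2,-0.02],[-1.17,-0.078,0.065]],
    [0.0,[0.016,0.22,-0.03],[-1.34,-0.09,0.075]],
    [0.0,[0.0174,0.2255,-0.04],[-1.51,-0.1,0.084]],
    [0.0,[0.0174,0.2255,-0.048],[-1.679,-0.112,0.093]],
    [0.0,[0.0174,0.2255,-0.048],[-1.679,-0.112,0.093]],
    [0.0,[0.0174,0.2255,-0.048],[-1.679,-0.112,0.093]],
    [0.0,[0.0174,0.2255,-0.048],[-1.679,-0.112,0.093]]
  ]
}}

```text
t: 12.4
eef_pos: [524.3, -14.8, 131.2]
ee_rot: [[0.086, -0.992, 0.093], [-0.684, -0.127, -0.718], [0.724, -0.002, -0.689]]
wrist_force: [0.2, -0.8, -4.3]
grip_width: 26.0
```

Run:
```python
from h import *
go([522.8,-4,140],7.5,-46.6,deep=14)
go([522.8,-4,70],7.5,-46.6,deep=14)
a=snap('scene',None,(220,130,400,270),2.2)
b=snap('side',None,(180,160,360,300),2.2)
cv2.imwrite('pics/s1.png',np.hstack([a,b]))
```

```text
tcp [524.1 -14.1 130.4] d mm [-0.2  0.7 -0.8] rv [-0.003  0.001  0.003] now [524.3 -14.8 131.2] q [ 0.35  0.57  1.81 -0.88  1.17  2.33] F [ 0.2 -0.8 -4.3] w 26.0 t 12.4
tcp [524.1 -14.1  60.4] d mm [ -0.2   0.7 -70.8] rv [-0.003  0.001  0.003] now [524.3 -14.8 131.2] q [ 0.35  0.57  1.81 -0.88  1.17  2.33] F [ 0.2 -0.8 -4.3] w 26.0 t 12.4
```

View pics/s1.png

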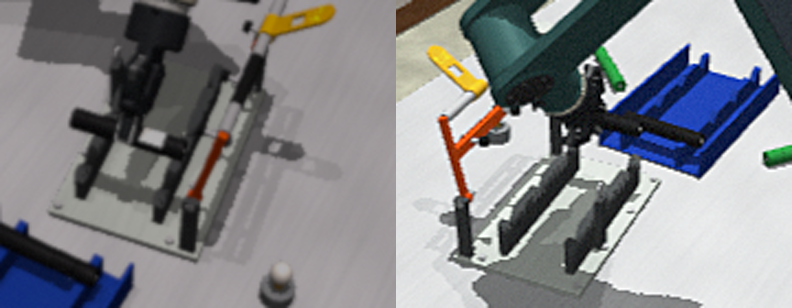

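Emit:
{"api": "step_arm", "payload": {
  "increments": [
    [0.0,[0,0.0,-0.025],[0,0,0]],
    [0.0,[0,0.0,-0.05],[0,0,0]],
    [0.0,[0,0.0,-0.063],[0,0,0]],
    [0.0,[0,0.0,-0.066],[0,0,0]],
    [0.0,[0,0.0,-0.068],[0,0,0]],
    [0.0,[0,0.0,-0.068],[0,0,0]]
  ]
}}

```text
t: 13.25
eef_pos: [524.8, -14.8, 63.9]
ee_rot: [[0.085, -0.992, 0.094], [-0.684, -0.127, -0.718], [0.725, -0.003, -0.689]]
wrist_force: [1.4, -0.5, -4.9]
grip_width: 25.9
```

Run:
```python
from h import *
go([522.8,-4,70],7.5,-46.6,deep=14)
```

```text
tcp [524.1 -14.1  60.4] d mm [-0.7  0.7 -3.5] rv [-0.003  0.003  0.003] now [524.8 -14.8  63.9] q [ 0.35  0.69  1.84 -0.93  1.08  2.45] F [ 1.4 -0.5 -4.9] w 25.9 t 13.2
```

Emit:
{"api": "step_arm", "payload": {
  "increments": [
    [0.0,[0,0.0,-0.002],[0,0,0]],
    [0.0,[0,0.0,-0.003],[0,0,0]],
    [0.0,[0,0.0,-0.004],[0,0,0]],
    [0.0,[0,0.0,-0.004],[0,0,0]]
  ]
}}

```text
t: 13.75
eef_pos: [525.1, -14.8, 63.0]
ee_rot: [[0.084, -0.992, 0.096], [-0.681, -0.127, -0.721], [0.727, -0.005, -0.686]]
wrist_force: [-5.4, 9.0, 15.7]
grip_width: 25.8
```

Emit:
{"api": "step_arm", "payload": {
  "increments": [
    [0.0,[0,0.001,0.001],[0,0,0]],
    [0.0,[0,0.002,0.001],[0,0,0]],
    [0.0,[0,0.002,0.0],[0,0,0]],
    [0.0,[0,0.002,0.0],[0,0,0]]
  ]
}}

```text
t: 14.25
eef_pos: [524.9, -13.0, 62.6]
ee_rot: [[0.084, -0.992, 0.095], [-0.681, -0.127, -0.721], [0.727, -0.004, -0.686]]
wrist_force: [0.4, -0.3, -4.8]
grip_width: 26.1
```

Emit:
{"api": "step_arm", "payload": {
  "increments": [
    [0.0,[0,0.0,-0.001],[0,0,0]],
    [0.0,[0,0.0,-0.002],[0,0,0]],
    [0.0,[0,0.0,-0.003],[0,0,0]],
    [0.0,[0,0.0,-0.003],[0,0,0]]
  ]
}}

```text
t: 14.75
eef_pos: [525.0, -13.2, 61.5]
ee_rot: [[0.084, -0.992, 0.096], [-0.679, -0.127, -0.723], [0.729, -0.005, -0.684]]
wrist_force: [-3.6, 6.5, 10.4]
grip_width: 26.0
```

Emit:
{"api": "step_arm", "payload": {
  "increments": [
    [0.0,[0,0.001,0.001],[0,0,0]],
    [0.0,[0,0.002,0.0],[0,0,0]],
    [0.0,[0,0.002,-0.001],[0,0,0]],
    [0.0,[0,0.002,-0.002],[0,0,0]],
    [0.0,[0,0.002,-0.002],[0,0,0]]
  ]
}}

```text
t: 15.38
eef_pos: [525.1, -12.6, 61.2]
ee_rot: [[0.084, -0.992, 0.096], [-0.676, -0.127, -0.726], [0.732, -0.004, -0.681]]
wrist_force: [-0.6, -3.8, 9.3]
grip_width: 25.9
```

Emit:
{"api": "step_arm", "payload": {
  "increments": [
    [0.045,[0,0,0.001],[0,0,0]],
    [0.045,[0,0,0.001],[0,0,0]],
    [0.045,[0,0,0.001],[0,0,0]],
    [0.045,[0,0,0.001],[0,0,0]],
    [0.045,[-0.002,0.015,0.015],[0,0,0]],
    [0.045,[-0.004,0.04,0.038],[0,0,0]],
    [0.045,[-0.006,0.06,0.06],[0,0,0]],
    [0.045,[-0.006,0.06,0.06],[0,0,0]]
  ]
}}

```text
t: 16.38
eef_pos: [520.5, 49.9, 123.1]
ee_rot: [[0.082, -0.991, 0.101], [-0.677, -0.13, -0.724], [0.731, -0.009, -0.682]]
wrist_force: [0.3, -0.1, 0.4]
grip_width: 45.8
```

Run:
```python
from h import *
import pickle
ci=camera_info('wrist');a=snap('wrist','w6.png',scale=1.4);pickle.dump(ci,open('ci6.pkl','wb'))
for t in ['pin1_center','pin1_flat']:
    for r in place_of(t,'wrist')[:5]: print(t,np.round(r['conf'],2),np.round(r['pixel']),atz('wrist',r['pixel'],70,ci).round(1))
for t in ['pin1_center','pin1_flat']:
  for c in('scene','side'):
    read_camera(c)
    for r in place_of(t,c)[:6]: print(c,t,np.round(r['conf'],2),np.round(r['pixel']),atz(c,r['pixel'],70).round(1),atz(c,r['pixel'],48).round(1))
go([486,-161,48],0.3,48,deep=14)
```

```text
pin1_center 0.94 [438. 221.] [ 481.3 -402.3   70. ]
pin1_center 0.88 [416.  67.] [ 679.3 -214.6   70. ]
pin1_flat 0.95 [423.  60.] [ 691.5 -230.7   70. ]
pin1_flat 0.89 [283. 179.] [555.3  -6.9  70. ]
pin1_flat 0.76 [430. 230.] [ 470.9 -366.2   70. ]
scene pin1_center 0.98 [278. 348.] [ 723.9 -376.9   70. ] [ 719.9 -368.8   48. ]
scene pin1_center 0.94 [128. 380.] [ 464.1 -604.7   70. ] [ 455.  -601.2   48. ]
scene pin1_center 0.89 [279. 207.] [527.6  -6.   70. ] [519.7   9.4  48. ]
scene pin1_center 0.63 [298. 158.] [488.2 193.2  70. ] [479.6 212.5  48. ]
side pin1_center 0.67 [365. 226.] [ 247.4 -208.4   70. ] [ 258.4 -241.2   48. ]
side pin1_center 0.58 [271. 228.] [534.1 -19.5  70. ] [552.  -47.8  48. ]
side pin1_center 0.56 [276. 190.] [ 665.5 -271.1   70. ] [ 686.7 -305.4   48. ]
scene pin1_flat 0.97 [139. 253.] [ 275.2 -325.2   70. ] [ 262.4 -316.1   48. ]
scene pin1_flat 0.88 [289. 208.] [555.5   4.4  70. ] [548.2  20.   48. ]
scene pin1_flat 0.8 [279. 361.] [ 741.1 -404.1   70. ] [ 737.4 -396.5   48. ]
scene pin1_flat 0.75 [131. 367.] [ 451.9 -578.7   70. ] [ 442.5 -574.6   48. ]
side pin1_flat 0.71 [260. 226.] [572.5 -10.3  70. ] [591.3 -38.3  48. ]
side pin1_flat 0.71 [371. 232.] [ 212.6 -181.9   70. ] [ 222.9 -214.1   48. ]
side pin1_flat 0.62 [276. 189.] [ 671.8 -277.4   70. ] [ 693.1 -311.9   48. ]
side pin1_flat 0.23 [301. 217.] [ 475.  -136.2   70. ] [ 491.5 -167.3   48. ]
tcp [ 485.9 -150.6   38.6] d mm [ -33.  -197.6  -82.3] rv [ 1.657  0.113 -0.09 ] now [518.9  47.  121. ] q [ 0.46  0.62  1.76 -0.82  1.24  2.38] F [0.7 1.1 0.3] w 44.6 t 16.9
```

View pics/w6.png

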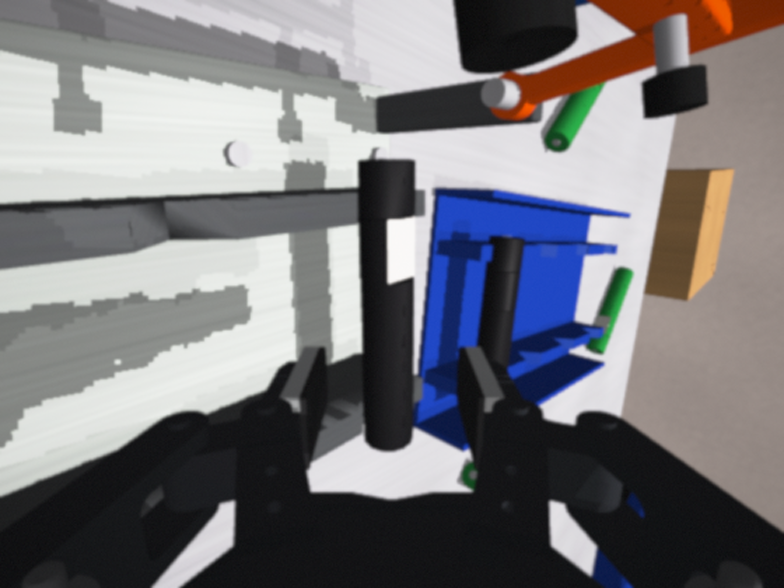

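Run:
```python
from h import *
import pickle;ci=pickle.load(open('ci6.pkl','rb'))
im=cv2.imread('pics/w6.png').max(2)
for r in (200,245,262,300,340): print(r,[(c,int(im[r,c])) for c in list(range(354,370,2))+list(range(380,394,2))+list(range(406,424,2))])
E=np.array(ci['extrinsics']);o=-E[:3,:3].T@E[:3,3];print(o.round(1), np.degrees(np.arctan2(o[1]+1,o[2]-70)))
for p in [(388,160),(387,440),(388,300),(400,217),(400,281)]: print(p,atz('w',(p[0]/1.4,p[1]/1.4),70,ci).round(1),atz('w',(p[0]/1.4,p[1]/1.4),79,ci).round(1))
```

```text
200 [(354, 102), (356, 89), (358, 49), (360, 19), (362, 16), (364, 16), (366, 18), (368, 18), (380, 32), (382, 36), (384, 40), (386, 43), (388, 47), (390, 52), (392, 54), (406, 40), (408, 37), (410, 34), (412, 35), (414, 52), (416, 84), (418, 99), (420, 102), (422, 104)]
245 [(354, 238), (356, 234), (358, 189), (360, 76), (362, 17), (364, 17), (366, 16), (368, 19), (380, 28), (382, 27), (384, 35), (386, 114), (388, 231), (390, 250), (392, 249), (406, 249), (408, 250), (410, 250), (412, 249), (414, 242), (416, 231), (418, 228), (420, 228), (422, 228)]
262 [(354, 238), (356, 235), (358, 194), (360, 86), (362, 21), (364, 17), (366, 16), (368, 18), (380, 28), (382, 28), (384, 37), (386, 101), (388, 218), (390, 249), (392, 249), (406, 250), (408, 249), (410, 250), (412, 249), (414, 241), (416, 229), (418, 227), (420, 228), (422, 227)]
300 [(354, 238), (356, 238), (358, 235), (360, 175), (362, 72), (364, 21), (366, 14), (368, 16), (380, 28), (382, 27), (384, 30), (386, 31), (388, 34), (390, 34), (392, 39), (406, 45), (408, 41), (410, 35), (412, 69), (414, 174), (416, 227), (418, 232), (420, 231), (422, 215)]
340 [(354, 226), (356, 229), (358, 235), (360, 221), (362, 126), (364, 39), (366, 15), (368, 15), (380, 26), (382, 27), (384, 30), (386, 33), (388, 34), (390, 34), (392, 36), (406, 38), (408, 39), (410, 36), (412, 78), (414, 177), (416, 226), (418, 226), (420, 170), (422, 99)]
[575.  162.5 220.9] 47.287883009200364
(388, 160) [598.3   4.8  70. ] [596.9  14.2  79. ]
(387, 440) [448.5 -12.2  70. ] [456.   -1.8  79. ]
(388, 300) [529.6  -3.4  70. ] [532.3   6.5  79. ]
(400, 217) [572.1  -7.2  70. ] [572.3   2.9  79. ]
(400, 281) [539.1 -11.5  70. ] [541.2  -1.1  79. ]
```

Pin B is seated in saddle 1, centred to about 1 mm and flat up to about 2°. Now pin A.

Run:
```python
from h import *
go([492,-161,48],0.3,50,back=80,deep=15)
```

```text
tcp [ 492.3 -210.8   89.8] d mm [ -26.7 -257.8  -31.2] rv [ 1.692  0.115 -0.088] now [518.9  47.  121. ] q [ 0.46  0.62  1.76 -0.82  1.24  2.38] F [0.7 1.1 0.3] w 44.6 t 16.9
```

Emit:
{"api": "step_arm", "payload": {
  "increments": [
    [0.045,[0,0.01,0.05],[0,0,0]],
    [0.045,[0,0,0.1],[0.15,0.01,0]],
    [0.045,[0,-0.03,0.13],[0.33,0.02,-0.01]],
    [0.045,[-0.005,-0.06,0.13],[0.5,0.03,-0.02]],
    [0.045,[-0.01,-0.1,0.13],[0.67,0.04,-0.03]],
    [0.045,[-0.015,-0.14,0.13],[0.84,0.055,-0.04]],
    [0.045,[-0.02,-0.18,0.12],[1.01,0.068,-0.05]],
    [0.045,[-0.025,-0.22,0.1],[1.18,0.08,-0.06]],
    [0.045,[-0.027,-0.25,0.08],[1.35,0.09,-0.07]],
    [0.045,[-0.027,-0.258,0.05],[1.52,0.1,-0.08]],
    [0.045,[-0.027,-0.258,0.02],[1.692,0.115,-0.088]],
    [0.045,[-0.027,-0.258,-0.02],[1.692,0.115,-0.088]],
    [0.045,[-0.027,-0.258,-0.031],[1.692,0.115,-0.088]],
    [0.045,[-0.027,-0.258,-0.031],[1.692,0.115,-0.088]],
    [0.045,[-0.027,-0.258,-0.031],[1.692,0.115,-0.088]]
  ]
}}

```text
t: 18.8
eef_pos: [492.7, -211.2, 91.8]
ee_rot: [[0.006, -1.0, -0.003], [-0.644, -0.006, 0.765], [-0.765, -0.002, -0.644]]
wrist_force: [-0.7, 0.1, 0.5]
grip_width: 45.2
```

Run:
```python
from h import *
import pickle
go([492,-161,48],0.3,50,back=0,deep=15)
ci=camera_info('wrist');a=snap('wrist','w7.png',scale=1.4);pickle.dump(ci,open('ci7.pkl','wb'))
for t in ['pin1_center','pin1_flat']:
    for r in place_of(t,'wrist')[:5]: print(t,np.round(r['conf'],2),np.round(r['pixel']),atz('wrist',r['pixel'],48,ci).round(1))
```

```text
tcp [ 491.9 -149.5   38.4] d mm [ -0.7  61.6 -53.5] rv [ 0.002  0.002 -0.001] now [ 492.7 -211.2   91.8] q [-0.89  0.79  1.47  0.5   1.62  0.5 ] F [-0.7  0.1  0.5] w 45.2 t 18.8
pin1_center 0.66 [161. 156.] [516.3  57.8  48. ]
pin1_flat 0.65 [149. 121.] [555.5  86.7  48. ]
```

View pics/w7.png

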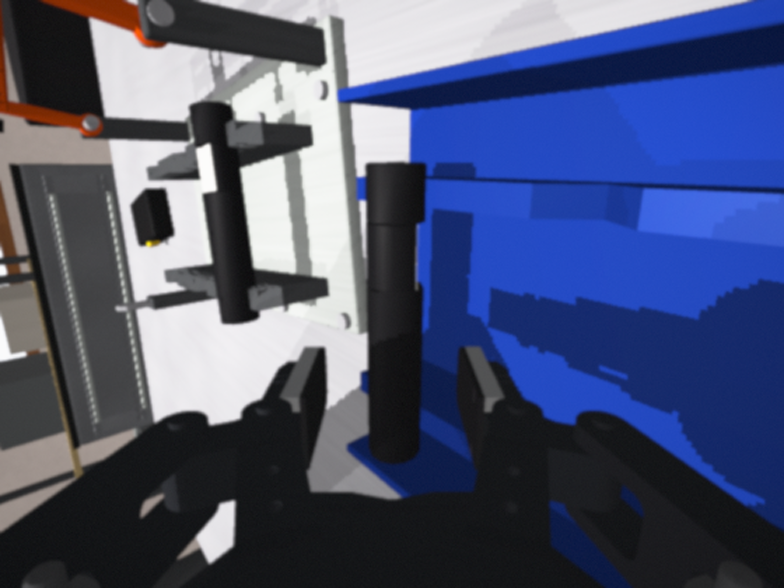

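Emit:
{"api": "step_arm", "payload": {
  "increments": [
    [0.045,[0,0.015,-0.013],[0,0,0]],
    [0.045,[0,0.03,-0.026],[0,0,0]],
    [0.045,[0,0.046,-0.04],[0,0,0]],
    [0.045,[-0.001,0.0615,-0.0535],[0,0,0]],
    [0.045,[-0.001,0.0615,-0.0535],[0,0,0]],
    [0.045,[-0.001,0.0615,-0.0535],[0,0,0]],
    [0.0,[-0.001,0.0615,-0.0535],[0,0,0]],
    [0.0,[-0.001,0.0615,-0.0535],[0,0,0]],
    [0.0,[-0.001,0.0615,-0.0535],[0,0,0]],
    [0.0,[-0.001,0.0615,-0.0535],[0,0,0]],
    [0.0,[-0.001,0.0615,-0.0535],[0,0,0]],
    [0.0,[-0.001,0.0615,-0.0535],[0,0,0]]
  ]
}}

```text
t: 20.45
eef_pos: [492.2, -150.8, 39.0]
ee_rot: [[0.006, -1.0, -0.001], [-0.645, -0.005, 0.764], [-0.764, -0.004, -0.645]]
wrist_force: [-0.4, -2.6, 5.6]
grip_width: 26.2
```

Run:
```python
from h import *
import pickle;ci=pickle.load(open('ci7.pkl','rb'))
im=cv2.imread('pics/w7.png')
for r in (210,240,265,300,330): print(r,[(c,*map(int,im[r,c,[0,2]])) for c in list(range(362,376,2))+list(range(408,430,2))])
E=np.array(ci['extrinsics']);o=-E[:3,:3].T@E[:3,3];print(o.round(1), np.degrees(np.arctan2(-(o[1]+161),o[2]-48)))
for p in [(396,164),(394,450)]: print(atz('w',(p[0]/1.4,p[1]/1.4),48,ci).round(1))
go([492,-161,48],0.3,50,deep=15)
```

```text
210 [(362, 237, 235), (364, 229, 228), (366, 135, 132), (368, 52, 50), (370, 40, 39), (372, 44, 42), (374, 49, 48), (408, 20, 20), (410, 22, 21), (412, 17, 17), (414, 19, 17), (416, 17, 16), (418, 18, 18), (420, 16, 18), (422, 21, 14), (424, 83, 18), (426, 170, 30), (428, 194, 33)]
240 [(362, 171, 170), (364, 202, 200), (366, 129, 127), (368, 55, 53), (370, 37, 35), (372, 39, 38), (374, 42, 40), (408, 24, 22), (410, 20, 20), (412, 22, 20), (414, 36, 29), (416, 114, 60), (418, 183, 63), (420, 195, 43), (422, 195, 35), (424, 195, 34), (426, 196, 35), (428, 195, 34)]
265 [(362, 104, 105), (364, 113, 113), (366, 105, 104), (368, 60, 58), (370, 37, 35), (372, 39, 36), (374, 42, 40), (408, 22, 21), (410, 22, 21), (412, 23, 20), (414, 64, 52), (416, 145, 93), (418, 189, 66), (420, 194, 36), (422, 195, 34), (424, 195, 34), (426, 195, 34), (428, 189, 33)]
300 [(362, 107, 108), (364, 100, 100), (366, 74, 74), (368, 44, 42), (370, 38, 36), (372, 39, 38), (374, 39, 39), (408, 25, 23), (410, 22, 21), (412, 21, 20), (414, 22, 19), (416, 19, 17), (418, 14, 14), (420, 26, 17), (422, 89, 19), (424, 160, 29), (426, 194, 35), (428, 188, 33)]
330 [(362, 112, 113), (364, 110, 110), (366, 93, 92), (368, 53, 52), (370, 36, 34), (372, 39, 36), (374, 41, 38), (408, 24, 23), (410, 22, 20), (412, 20, 20), (414, 18, 16), (416, 18, 15), (418, 14, 14), (420, 38, 16), (422, 123, 23), (424, 160, 29), (426, 133, 24), (428, 116, 21)]
[ 562.6 -319.5  183.8] 49.4228089100643
[ 561.5 -161.5   48. ]
[ 411.8 -161.7   48. ]
tcp [ 491.9 -149.5   38.4] d mm [-0.3  1.3 -0.7] rv [0.002 0.004 0.   ] now [ 492.2 -150.8   39. ] q [-0.83  0.83  1.59  0.55  1.46  0.46] F [-0.4 -2.6  5.6] w 26.2 t 20.4
```

Emit:
{"api": "step_arm", "payload": {
  "increments": [
    [0.0,[0,0,0.02],[0,0,0]],
    [0.0,[0,0,0.05],[0,0,0]],
    [0.0,[0,0,0.1],[0,0,0]],
    [0.0,[0,0,0.14],[0,0,0]],
    [0.0,[0,0,0.16],[0,0,0]],
    [0.0,[0,0,0.17],[0,0,0]],
    [0.0,[0,0,0.17],[0,0,0]]
  ]
}}

```text
t: 21.32
eef_pos: [492.0, -150.8, 208.6]
ee_rot: [[0.006, -1.0, -0.002], [-0.645, -0.005, 0.764], [-0.764, -0.004, -0.645]]
wrist_force: [-0.0, 0.2, -6.8]
grip_width: 25.9
```

Run:
```python
from h import *
go([503.5,185.1,140],7.5,-42,deep=14)
```

```text
tcp [504.7 175.8 129.6] d mm [ 12.7 326.6 -79. ] rv [-1.6   -0.106  0.095] now [ 492.  -150.8  208.6] q [-0.83  0.6   1.53  0.55  1.71  0.61] F [-0.   0.2 -6.8] w 25.9 t 21.3
```

Emit:
{"api": "step_arm", "payload": {
  "increments": [
    [0.0,[0,0.03,0.02],[-0.15,-0.01,0.01]],
    [0.0,[0,0.07,0.03],[-0.32,-0.02,0.02]],
    [0.0,[0.002,0.11,0.03],[-0.49,-0.03,0.03]],
    [0.0,[0.004,0.15,0.03],[-0.66,-0.044,0.04]],
    [0.0,[0.006,0.19,0.02],[-0.83,-0.055,0.05]],
    [0.0,[0.008,0.23,0.0],[-1.0,-0.066,0.06]],
    [0.0,[0.01,0.27,-0.02],[-1.17,-0.077,0.07]],
    [0.0,[0.012,0.31,-0.04],[-1.34,-0.09,0.08]],
    [0.0,[0.0127,0.3266,-0.06],[-1.5,-0.1,0.09]],
    [0.0,[0.0127,0.3266,-0.079],[-1.6,-0.106,0.095]],
    [0.0,[0.0127,0.3266,-0.079],[-1.6,-0.106,0.095]],
    [0.0,[0.0127,0.3266,-0.079],[-1.6,-0.106,0.095]],
    [0.0,[0.0127,0.3266,-0.079],[-1.6,-0.106,0.095]]
  ]
}}

```text
t: 22.95
eef_pos: [505.3, 174.9, 131.0]
ee_rot: [[0.094, -0.992, 0.087], [-0.739, -0.128, -0.662], [0.668, -0.001, -0.745]]
wrist_force: [0.4, -1.0, -5.0]
grip_width: 26.1
```

Run:
```python
from h import *
go([503.5,185.1,70],7.5,-42,deep=14)
```

```text
tcp [504.7 175.8  59.6] d mm [ -0.5   0.9 -71.4] rv [-0.002  0.001  0.002] now [505.3 174.9 131. ] q [ 0.62  0.62  1.61 -0.65  1.36  2.35] F [ 0.4 -1.  -5. ] w 26.1 t 22.9
```

Emit:
{"api": "step_arm", "payload": {
  "increments": [
    [0.0,[-0.001,0.001,-0.03],[0,0,0]],
    [0.0,[-0.001,0.001,-0.055],[0,0,0]],
    [0.0,[-0.001,0.001,-0.065],[0,0,0]],
    [0.0,[-0.001,0.001,-0.067],[0,0,0]],
    [0.0,[-0.001,0.001,-0.068],[0,0,0]],
    [0.0,[-0.001,0.001,-0.069],[0,0,0]],
    [0.0,[-0.001,0.001,-0.069],[0,0,0]]
  ]
}}

```text
t: 23.82
eef_pos: [504.5, 176.1, 62.4]
ee_rot: [[0.094, -0.992, 0.087], [-0.739, -0.128, -0.662], [0.667, -0.002, -0.745]]
wrist_force: [0.5, 0.3, -5.9]
grip_width: 25.9
```

Emit:
{"api": "step_arm", "payload": {
  "increments": [
    [0.0,[0,0,-0.001],[0,0,0]],
    [0.0,[0,0,-0.002],[0,0,0]],
    [0.0,[0,0,-0.003],[0,0,0]],
    [0.0,[0,0,-0.004],[0,0,0]],
    [0.0,[0,0,-0.004],[0,0,0]]
  ]
}}

```text
t: 24.45
eef_pos: [504.6, 176.2, 59.9]
ee_rot: [[0.094, -0.992, 0.088], [-0.738, -0.128, -0.663], [0.669, -0.003, -0.744]]
wrist_force: [-2.1, 4.6, 6.3]
grip_width: 25.8
```

Emit:
{"api": "step_arm", "payload": {
  "increments": [
    [0.045,[0,0,0.001],[0,0,0]],
    [0.045,[0,0,0.001],[0,0,0]],
    [0.045,[0,0,0.001],[0,0,0]],
    [0.045,[0,0,0.001],[0,0,0]],
    [0.045,[-0.002,0.015,0.018],[0,0,0]],
    [0.045,[-0.004,0.04,0.045],[0,0,0]],
    [0.045,[-0.007,0.06,0.09],[0.1,0.01,0]],
    [0.045,[-0.007,0.04,0.14],[0.28,0.02,0]],
    [0.045,[-0.007,0.01,0.16],[0.46,0.03,0]],
    [0.045,[-0.007,-0.02,0.16],[0.64,0.06,0]],
    [0.045,[-0.007,-0.05,0.16],[0.8,0.09,0]],
    [0.045,[-0.007,-0.06,0.16],[0.8,0.09,0]]
  ]
}}

```text
t: 25.95
eef_pos: [498.3, 110.9, 220.4]
ee_rot: [[0.113, -0.994, 0.007], [-0.991, -0.113, 0.074], [-0.073, -0.015, -0.997]]
wrist_force: [-0.1, 0.3, -0.4]
grip_width: 45.1
```

Run:
```python
from h import *
go([498,184.4,70],7.5,50,back=80,deep=15)
```

```text
tcp [504.5 135.  111.8] d mm [   6.2   24.1 -108.6] rv [0.792 0.111 0.023] now [498.3 110.9 220.4] q [0.03 0.23 1.73 0.08 1.17 1.46] F [-0.1  0.3 -0.4] w 45.1 t 25.9
```

Emit:
{"api": "step_arm", "payload": {
  "increments": [
    [0.045,[0,-0.01,0.01],[0.17,0.022,0.005]],
    [0.045,[0,-0.02,0.01],[0.34,0.045,0.01]],
    [0.045,[0,-0.02,0.0],[0.5,0.07,0.014]],
    [0.045,[0.002,-0.01,-0.02],[0.65,0.09,0.018]],
    [0.045,[0.004,0.0,-0.05],[0.792,0.111,0.023]],
    [0.045,[0.006,0.015,-0.08],[0.792,0.111,0.023]],
    [0.045,[0.006,0.024,-0.108],[0.792,0.111,0.023]],
    [0.045,[0.006,0.024,-0.108],[0.792,0.111,0.023]],
    [0.045,[0.006,0.024,-0.108],[0.792,0.111,0.023]]
  ]
}}

```text
t: 27.08
eef_pos: [504.3, 135.4, 113.0]
ee_rot: [[0.085, -0.991, -0.101], [-0.637, -0.132, 0.759], [-0.766, 0.0, -0.643]]
wrist_force: [0.7, -0.7, 1.8]
grip_width: 45.1
```

Run:
```python
from h import *
import pickle
go([498,184.4,70],7.5,50,back=0,deep=15)
ci=camera_info('wrist');a=snap('wrist','w8.png',scale=1.4);pickle.dump(ci,open('ci8.pkl','wb'))
for t in ['pin1_center','pin1_flat']:
    for r in place_of(t,'wrist')[:5]: print(t,np.round(r['conf'],2),np.round(r['pixel']),atz('wrist',r['pixel'],70,ci).round(1))
E=np.array(ci['extrinsics']);o=-E[:3,:3].T@E[:3,3];print(o.round(1), np.degrees(np.arctan2(-(o[1]-188),o[2]-70)))
```

```text
tcp [496.5 195.8  60.4] d mm [ -7.8  60.4 -52.6] rv [ 0.    -0.    -0.001] now [504.3 135.4 113. ] q [-0.39  0.64  1.8   0.76  1.32  0.61] F [ 0.7 -0.7  1.8] w 45.1 t 27.1
pin1_center 0.16 [282. 219.] [499.6 183.5  70. ]
[587.5  36.6 204.6] 48.36773669377439
```

View pics/w8.png

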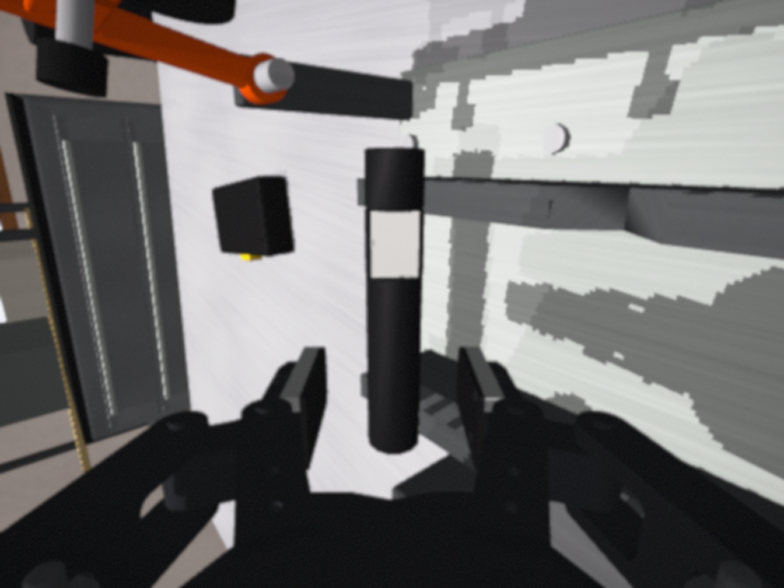

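Run:
```python
from h import *
import pickle;ci=pickle.load(open('ci8.pkl','rb'))
im=cv2.imread('pics/w8.png')
for r in (195,232,258,290): print(r,[(c,*map(int,im[r,c,[0,2]])) for c in list(range(360,382,2))+list(range(410,430,2))])
for p in [(395,149),(393,445),(395,211),(395,277)]: print(p,atz('w',(p[0]/1.4,p[1]/1.4),70,ci).round(1))
```

```text
195 [(360, 97, 93), (362, 92, 87), (364, 70, 66), (366, 39, 38), (368, 36, 34), (370, 40, 40), (372, 43, 42), (374, 46, 45), (376, 47, 46), (378, 48, 47), (380, 47, 46), (410, 17, 17), (412, 17, 15), (414, 14, 11), (416, 15, 14), (418, 14, 14), (420, 11, 9), (422, 24, 20), (424, 62, 59), (426, 91, 88), (428, 98, 94)]
232 [(360, 225, 224), (362, 221, 219), (364, 167, 166), (366, 73, 71), (368, 44, 45), (370, 127, 130), (372, 198, 203), (374, 211, 217), (376, 211, 218), (378, 211, 217), (380, 212, 218), (410, 212, 218), (412, 211, 217), (414, 212, 218), (416, 208, 214), (418, 168, 173), (420, 76, 79), (422, 69, 69), (424, 178, 180), (426, 227, 228), (428, 228, 230)]
258 [(360, 222, 220), (362, 219, 217), (364, 175, 172), (366, 86, 84), (368, 42, 42), (370, 105, 108), (372, 181, 185), (374, 209, 215), (376, 212, 218), (378, 211, 218), (380, 212, 218), (410, 211, 218), (412, 211, 218), (414, 211, 218), (416, 198, 204), (418, 139, 144), (420, 59, 61), (422, 98, 98), (424, 192, 193), (426, 228, 229), (428, 230, 231)]
290 [(360, 224, 222), (362, 224, 222), (364, 210, 207), (366, 126, 124), (368, 51, 48), (370, 33, 33), (372, 33, 33), (374, 36, 35), (376, 38, 36), (378, 39, 37), (380, 42, 42), (410, 18, 18), (412, 17, 17), (414, 16, 16), (416, 14, 13), (418, 18, 17), (420, 60, 60), (422, 164, 165), (424, 220, 221), (426, 228, 228), (428, 228, 229)]
(395, 149) [572.6 193.9  70. ]
(393, 445) [420.9 174.9  70. ]
(395, 211) [545.5 190.2  70. ]
(395, 277) [514.4 185.9  70. ]
```

Emit:
{"api": "step_arm", "payload": {
  "increments": [
    [0.045,[-0.002,0.015,-0.013],[0,0,0]],
    [0.045,[-0.004,0.03,-0.026],[0,0,0]],
    [0.045,[-0.006,0.046,-0.04],[0,0,0]],
    [0.045,[-0.008,0.0604,-0.0526],[0,0,0]],
    [0.045,[-0.008,0.0604,-0.0526],[0,0,0]],
    [0.045,[-0.008,0.0604,-0.0526],[0,0,0]],
    [0.0,[-0.008,0.0604,-0.0526],[0,0,0]],
    [0.0,[-0.008,0.0604,-0.0526],[0,0,0]],
    [0.0,[-0.008,0.0604,-0.0526],[0,0,0]],
    [0.0,[-0.008,0.0604,-0.0526],[0,0,0]],
    [0.0,[-0.008,0.0604,-0.0526],[0,0,0]],
    [0.0,[-0.008,0.0604,-0.0526],[0,0,0]]
  ]
}}

```text
t: 28.72
eef_pos: [497.5, 194.7, 61.6]
ee_rot: [[0.086, -0.992, -0.097], [-0.638, -0.13, 0.759], [-0.766, -0.003, -0.643]]
wrist_force: [0.4, -3.1, 6.5]
grip_width: 26.4
```

Run:
```python
from h import *
go([498,184.4,70],7.5,50,deep=15)
go([498,184.4,90],7.5,1.2,deep=15)
go([498,184.4,70],7.5,1.2,deep=15)
```

```text
tcp [496.5 195.8  60.4] d mm [-1.   1.1 -1.2] rv [0.    0.003 0.001] now [497.5 194.7  61.6] q [-0.29  0.71  1.86  0.86  1.18  0.55] F [ 0.4 -3.1  6.5] w 26.4 t 28.7
tcp [498.  184.7  75. ] d mm [  0.5 -10.   13.4] rv [-0.844 -0.108 -0.001] now [497.5 194.7  61.6] q [-0.29  0.71  1.86  0.86  1.18  0.55] F [ 0.4 -3.1  6.5] w 26.4 t 28.7
tcp [498.  184.7  55. ] d mm [  0.5 -10.   -6.6] rv [-0.844 -0.108 -0.001] now [497.5 194.7  61.6] q [-0.29  0.71  1.86  0.86  1.18  0.55] F [ 0.4 -3.1  6.5] w 26.4 t 28.7
```

Emit:
{"api": "step_arm", "payload": {
  "increments": [
    [0.0,[0,0,0.01],[0,0,0]],
    [0.0,[0,0,0.03],[0,0,0]],
    [0.0,[0,-0.002,0.04],[-0.15,-0.02,0]],
    [0.0,[0,-0.004,0.04],[-0.3,-0.04,0]],
    [0.0,[0,-0.006,0.04],[-0.46,-0.06,0]],
    [0.0,[0,-0.008,0.03],[-0.62,-0.08,-0.001]],
    [0.0,[0.001,-0.01,0.02],[-0.76,-0.1,-0.001]],
    [0.0,[0.001,-0.01,0.0134],[-0.844,-0.108,-0.001]],
    [0.0,[0.001,-0.01,0.0134],[-0.844,-0.108,-0.001]],
    [0.0,[0.001,-0.01,0.005],[-0.844,-0.108,-0.001]],
    [0.0,[0.001,-0.01,0.0],[-0.844,-0.108,-0.001]],
    [0.0,[0.001,-0.01,-0.003],[-0.844,-0.108,-0.001]],
    [0.0,[0.001,-0.01,-0.003],[-0.844,-0.108,-0.001]]
  ]
}}

```text
t: 30.35
eef_pos: [498.5, 184.2, 58.4]
ee_rot: [[0.129, -0.992, -0.003], [-0.991, -0.129, 0.021], [-0.021, 0.0, -1.0]]
wrist_force: [-0.3, -0.6, -6.0]
grip_width: 25.7
```

Run:
```python
from h import *
go([499,184.6,70],7.5,1.2,deep=15)
```

```text
tcp [499.  184.9  55. ] d mm [ 0.4  0.7 -3.4] rv [-0.    -0.     0.001] now [498.5 184.2  58.4] q [0.21 0.48 1.84 0.03 0.82 1.63] F [-0.3 -0.6 -6. ] w 25.7 t 30.4
```

Emit:
{"api": "step_arm", "payload": {
  "increments": [
    [0.0,[0,0.0005,-0.001],[0,0,0]],
    [0.0,[0,0.0005,-0.002],[0,0,0]],
    [0.0,[0,0.0005,-0.003],[0,0,0]],
    [0.0,[0,0.0005,-0.004],[0,0,0]],
    [0.0,[0,0.0005,-0.004],[0,0,0]]
  ]
}}

```text
t: 30.98
eef_pos: [499.0, 185.2, 56.9]
ee_rot: [[0.13, -0.992, -0.001], [-0.991, -0.13, 0.022], [-0.022, -0.002, -1.0]]
wrist_force: [-5.8, 0.0, 21.4]
grip_width: 26.2
```

Emit:
{"api": "step_arm", "payload": {
  "increments": [
    [0.0,[0,0,0.002],[0,0,0]],
    [0.055,[0,0,0.002],[0,0,0]],
    [0.055,[0,0,0.002],[0,0,0]],
    [0.055,[0,0,0.002],[0,0,0]],
    [0.055,[0,0,0.002],[0,0,0]],
    [0.055,[0,0,0.03],[0,0,0]],
    [0.055,[0,0,0.07],[0,0,0]],
    [0.055,[-0.01,-0.04,0.12],[0,0,0]],
    [0.055,[-0.02,-0.08,0.15],[0,0,0]],
    [0.055,[-0.02,-0.08,0.15],[0,0,0]],
    [0.055,[-0.02,-0.08,0.15],[0,0,0]]
  ]
}}

```text
t: 32.35
eef_pos: [478.8, 105.4, 206.4]
ee_rot: [[0.129, -0.992, -0.002], [-0.991, -0.129, 0.022], [-0.022, -0.001, -1.0]]
wrist_force: [1.0, -0.3, -0.3]
grip_width: 55.2
```

Run:
```python
from h import *
import pickle
np.set_printoptions(precision=1,suppress=True)
s=sense();print(s['eef_pos'],s['wrist_force'],s['grip_width'])
ci=camera_info('wrist');a=snap('wrist','w9.png',scale=1.4);pickle.dump(ci,open('ci9.pkl','wb'))
E=np.array(ci['extrinsics']);o=-E[:3,:3].T@E[:3,3];print(o)
for t,z in [('pin1_center',70),('pin1_flat',79),('saddle1',70),('frame_hinge',110)]:
    for r in place_of(t,'wrist')[:5]: print(t,np.round(r['conf'],2),np.round(r['pixel']),atz('wrist',r['pixel'],z,ci))
for c in('scene','side'):
  read_camera(c)
  for t in('frame_grip','hasp_tab','frame_hinge'):
    for r in place_of(t,c)[:4]: print(c,t,np.round(r['conf'],2),np.round(r['pixel'],1))
```

```text
[478.8 105.4 206.4] [ 1.  -0.3 -0.3] 55.17673118627127
[547.9 111.5 349. ]
pin1_center 0.92 [418. 162.] [524.8  -6.5  70. ]
pin1_flat 0.69 [424. 126.] [555.3  -0.8  79. ]
pin1_flat 0.21 [416. 163.] [524.8  -1.5  79. ]
saddle1 0.82 [302. 163.] [510.7  93.1  70. ]
frame_hinge 0.69 [383.  15.] [620.8  57.1 110. ]
scene frame_grip 0.65 [329.3 167.2]
scene frame_grip 0.16 [307.5 159.9]
scene frame_hinge 0.62 [317.2 196. ]
side frame_grip 0.65 [232.1 186.3]
side hasp_tab 0.75 [201.4 188.5]
side frame_hinge 0.72 [241.2 224.4]
side frame_hinge 0.47 [261.1 224.9]
```

View pics/w9.png

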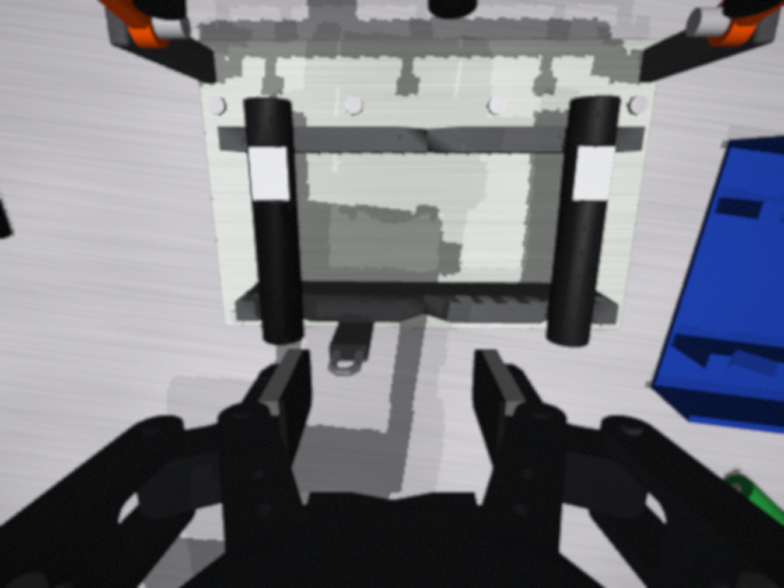

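Run:
```python
from h import *
import pickle;ci=pickle.load(open('ci9.pkl','rb'))
E=np.array(ci['extrinsics']);o=-E[:3,:3].T@E[:3,3]
im=cv2.imread('pics/w9.png').astype(int)
def edge(row,lo,hi,th,rise):
    v=cv2.GaussianBlur(im.astype(np.float32),(1,5),0)[row,:,1]
    for c in range(lo,hi):
        if (v[c]-th)*(v[c+1]-th)<=0 and v[c]!=v[c+1] and ((v[c+1]>v[c])==rise): return c+(th-v[c])/(v[c+1]-v[c])
    return None
for n,l,r,yv in(('A',230,320,184+4),('B',555,630,-4+4)):
    for row in (160,172,185,225,240):
        print(n,row,[round(x,1) if x else None for x in (edge(row,l,r,110,False),edge(row,l,r,150,True),edge(row,l+30,r,130,False),edge(row,l+40,r+20,100,True))])
    print('view deg from up toward +y',np.degrees(np.arctan2(o[1]-yv,o[2]-70)))
for p in [(268,99),(282,338),(597,98),(569,340)]: print(p,[atz('w',(p[0]/1.4,p[1]/1.4),z,ci).round(1)[:2] for z in(70,80)])
```

```text
A 160 [np.float32(287.0), np.float32(305.9), np.float32(286.6), np.float32(295.7)]
A 172 [np.float32(287.9), np.float32(306.8), np.float32(287.6), np.float32(296.7)]
A 185 [np.float32(288.4), np.float32(308.1), np.float32(288.1), np.float32(297.1)]
A 225 [np.float32(253.5), None, None, np.float32(299.5)]
A 240 [np.float32(254.6), None, None, np.float32(300.1)]
view deg from up toward +y -15.33921613198395
B 160 [np.float32(560.0), np.float32(576.6), None, None]
B 172 [np.float32(559.1), np.float32(575.4), None, None]
B 185 [np.float32(558.0), np.float32(574.0), None, None]
B 225 [None, np.float32(604.2), None, np.float32(603.3)]
B 240 [None, np.float32(602.6), None, np.float32(601.4)]
view deg from up toward +y 21.77406070726319
(268, 99) [array([573.9, 194. ]), array([572.9, 191. ])]
(282, 338) [array([424.8, 176.5]), array([429.2, 174.2])]
(597, 98) [array([598.5,   4.8]), array([596.6,   8.6])]
(569, 340) [array([449.9, -14.6]), array([453.5, -10.1])]
```

```bash
cat > roll.py <<'E'
from h import *
import pickle
from scipy.optimize import least_squares
def colat(ci,C,u,off,row):
    a,b=[proj('w',C+off+u*s,ci)*1.4 for s in(15,50)]
    return a[0]+(b[0]-a[0])*(row-a[1])/(b[1]-a[1])
def model(ci,C,psi,roll,row):
    """roll deg of flat normal from up towards +y; cols: silhouette min,max, flat edges"""
    p=np.radians(psi);u=np.array([np.cos(p),np.sin(p),0]);v=np.array([-u[1],u[0],0]);k=np.array([0,0,1.])
    cs=[colat(ci,C,u,14*(np.cos(t)*k+np.sin(t)*v),row) for t in np.linspace(0,2*np.pi,91)]
    r=np.radians(roll);n=np.cos(r)*k+np.sin(r)*v;t=np.cos(r)*v-np.sin(r)*k
    e=sorted(colat(ci,C,u,9*n+s*10.72*t,row) for s in(-1,1))
    return np.array([min(cs),max(cs),*e])
E
python3 - <<'E'
from roll import *
np.set_printoptions(precision=1,suppress=True)
im=cv2.imread('pics/w9.png')
for row in(175,):
    print('A',[(c,int(im[row,c].max())) for c in list(range(238,260,2))+list(range(280,304,2))])
    print('B',[(c,int(im[row,c].max())) for c in list(range(552,584,2))+list(range(604,622,2))])
for row in (230,): 
    print('A',[(c,int(im[row,c].max())) for c in list(range(240,262,2))+list(range(290,304,2))])
    print('B',[(c,int(im[row,c].max())) for c in list(range(548,566,2))+list(range(596,614,2))])
ci=pickle.load(open('ci9.pkl','rb'))
for n,C in(('A',[498.5,184.8,70]),('B',[523.5,-4.2,70])):
    for roll in(-10,-5,0,5): print(n,roll,model(ci,np.array(C),7.5,roll,175),model(ci,np.array(C),7.5,roll,230)[:2])
E
```

```text
A [(238, 226), (240, 226), (242, 226), (244, 226), (246, 223), (248, 178), (250, 176), (252, 227), (254, 236), (256, 236), (258, 236), (280, 236), (282, 236), (284, 236), (286, 211), (288, 112), (290, 30), (292, 14), (294, 33), (296, 85), (298, 113), (300, 118), (302, 118)]
B [(552, 115), (554, 116), (556, 115), (558, 114), (560, 98), (562, 49), (564, 17), (566, 17), (568, 16), (570, 22), (572, 28), (574, 100), (576, 201), (578, 230), (580, 233), (582, 233), (604, 232), (606, 232), (608, 231), (610, 225), (612, 219), (614, 220), (616, 221), (618, 220), (620, 219)]
A [(240, 226), (242, 226), (244, 226), (246, 225), (248, 226), (250, 225), (252, 204), (254, 112), (256, 33), (258, 20), (260, 14), (290, 12), (292, 11), (294, 9), (296, 20), (298, 61), (300, 107), (302, 118)]
B [(548, 115), (550, 115), (552, 114), (554, 109), (556, 70), (558, 23), (560, 16), (562, 15), (564, 19), (596, 29), (598, 28), (600, 27), (602, 70), (604, 163), (606, 212), (608, 221), (610, 220), (612, 220)]
A -10 [248.3 295.7 252.  289.2] [253.1 298.9]
A -5 [248.3 295.7 250.9 287.7] [253.1 298.9]
A 0 [248.3 295.7 250.  286. ] [253.1 298.9]
A 5 [248.3 295.7 249.3 284.2] [253.1 298.9]
B -10 [561.9 612.5 578.5 612.4] [556.5 605.4]
B -5 [561.9 612.5 576.4 612. ] [556.5 605.4]
B 0 [561.9 612.5 574.4 611.5] [556.5 605.4]
B 5 [561.9 612.5 572.5 610.8] [556.5 605.4]
```

Run:
```python
from roll import *
np.set_printoptions(precision=1,suppress=True)
a=np.radians(7.5);u=np.array([np.cos(a),np.sin(a),0]);v=np.array([-u[1],u[0],0]);k=np.array([0,0,1.])
c=np.array([510.4,90.2,0])
ci=pickle.load(open('ci9.pkl','rb'))
for p in [(345,365)]:
    q=atz('w',(p[0]/1.4,p[1]/1.4),124,ci)-c; print('staple fix xy',q@u,q@v)
def tri(ps):
    A=np.zeros((3,3));b=np.zeros(3)
    for cam,p in ps:
        o,d=ray(cam,p);d=d/np.linalg.norm(d);M=np.eye(3)-np.outer(d,d);A+=M;b+=M@o
    return np.linalg.solve(A,b)
for nm,ps in dict(grip=[('scene',(330.5,166)),('side',(232,187.5))],hinge=[('scene',(318,195.5)),('side',(240.6,223))],tab=[('scene',(358,133)),('side',(200.7,188.7))]).items():
    X=tri(ps);q=X-c;print(nm,X,'fix',q@u,q@v,X[2],[proj(cm,X)-p for cm,p in ps])
for hx in(102,105,108):
  for th in(1.7,1.8,1.9):
    P=c+u*(hx-130*np.cos(th))-47*v+k*(110+130*np.sin(th)); print(hx,th,P,proj('scene',P),proj('side',P))
for n in('scene','side'):
  for th in (1.8,): 
    P=c+u*105-47*v+110*k; print(n,'hinge',proj(n,P))
```

```text
staple fix xy -67.42230244390896 47.127537544870286
grip [641.3  57.3 240.4] fix 125.47991502486182 -49.73105018088567 240.35898275988902 [array([-0.7,  0.1]), array([-0.5, -0.1])]
hinge [615.6  56.4 105.1] fix 99.84940799815236 -47.23694558964318 105.06222458587628 [array([-1.2,  0.2]), array([-1. , -0.1])]
tab [671.7 171.5 278.6] fix 170.57290813049775 59.50211947981131 278.57689354454624 [array([ 1.6, -0.4]), array([1.3, 0.4])]
102 1.7 [634.3  59.1 238.9] [327.6 165.1] [232.9 188.5]
102 1.8 [646.9  60.8 236.6] [332.2 167. ] [229.6 188.4]
102 1.9 [659.3  62.4 233. ] [336.7 169.2] [226.4 188.6]
105 1.7 [637.2  59.5 238.9] [328.7 165.4] [232.1 188.3]
105 1.8 [649.9  61.2 236.6] [333.3 167.3] [228.8 188.2]
105 1.9 [662.3  62.8 233. ] [337.8 169.5] [225.7 188.4]
108 1.7 [640.2  59.9 238.9] [329.8 165.7] [231.3 188.2]
108 1.8 [652.9  61.6 236.6] [334.4 167.6] [228.1 188.1]
108 1.9 [665.3  63.2 233. ] [338.9 169.8] [224.9 188.3]
scene hinge [318.7 195. ]
side hinge [238.2 221.4]
```

Run:
```python
from h import *
go([641,59,238],97.5,0,back=75,deep=17)
```

```text
tcp [641.  59. 296.] d mm [162.  -46.3  89.2] rv [-0.016 -0.018  1.571] now [479.  105.3 206.8] q [0.06 0.23 1.77 0.02 1.14 1.49] F [ 1.   0.4 -0.1] w 54.9 t 33.0
```

Emit:
{"api": "step_arm", "payload": {
  "increments": [
    [0.085,[0,-0.01,0.05],[0,0,0.17]],
    [0.085,[0,-0.02,0.1],[0,0,0.34]],
    [0.085,[0.02,-0.03,0.14],[0,0,0.51]],
    [0.085,[0.05,-0.04,0.14],[0,0,0.68]],
    [0.085,[0.09,-0.046,0.14],[0,0,0.85]],
    [0.085,[0.12,-0.046,0.14],[0,0,1.02]],
    [0.085,[0.15,-0.046,0.13],[0,0,1.19]],
    [0.085,[0.162,-0.046,0.12],[-0.01,-0.01,1.36]],
    [0.085,[0.162,-0.046,0.11],[-0.016,-0.018,1.571]],
    [0.085,[0.162,-0.046,0.11],[-0.016,-0.018,1.571]],
    [0.085,[0.162,-0.046,0.11],[-0.016,-0.018,1.571]],
    [0.085,[0.162,-0.046,0.11],[-0.016,-0.018,1.571]]
  ]
}}

```text
t: 34.5
eef_pos: [641.2, 59.2, 317.6]
ee_rot: [[0.992, 0.128, 0.001], [0.128, -0.992, -0.0], [0.001, 0.0, -1.0]]
wrist_force: [-0.5, -0.1, -0.5]
grip_width: 85.2
```

Run:
```python
from h import *
go([641,59,238],97.5,0,back=0,deep=17)
ci=camera_info('wrist');snap('wrist','w10.png',scale=1.4)
for t,z in(('frame_grip',238),('hasp_tab',270),('frame_hinge',110)):
    for r in place_of(t,'wrist')[:3]: print(t,np.round(r['conf'],2),np.round(r['pixel']),atz('w',r['pixel'],z,ci).round(1))
```

```text
tcp [641.  59. 221.] d mm [ -0.2  -0.2 -96.6] rv [0.    0.001 0.003] now [641.2  59.2 317.6] q [-0.02  0.36  1.29 -0.    1.49 -0.14] F [-0.5 -0.1 -0.5] w 85.2 t 34.5
frame_grip 0.89 [287. 214.] [646.5  61.  238. ]
hasp_tab 0.66 [386.  67.] [687.8 161.8 270. ]
frame_hinge 0.69 [263. 180.] [623.4  57.6 110. ]
```

View pics/w10.png

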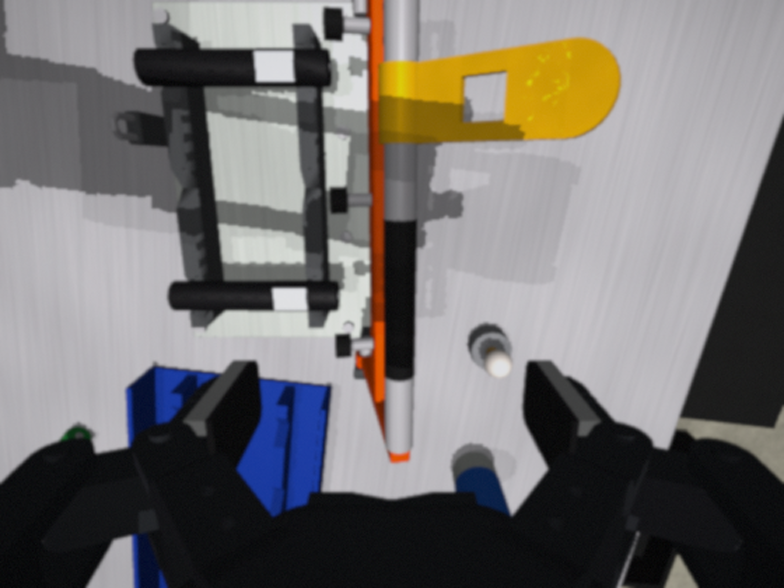

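Emit:
{"api": "step_arm", "payload": {
  "increments": [
    [0.085,[0.005,0.001,-0.03],[0,0,0]],
    [0.085,[0.005,0.001,-0.06],[0,0,0]],
    [0.085,[0.005,0.001,-0.085],[0,0,0]],
    [0.085,[0.005,0.001,-0.097],[0,0,0]],
    [0.085,[0.005,0.001,-0.097],[0,0,0]],
    [0.04,[0.005,0.001,-0.097],[0,0,0]],
    [0.025,[0.005,0.001,-0.097],[0,0,0]],
    [0.0,[0.005,0.001,-0.097],[0,0,0]],
    [0.0,[0.005,0.001,-0.097],[0,0,0]],
    [0.0,[0.005,0.001,-0.097],[0,0,0]],
    [0.0,[0.005,0.001,-0.097],[0,0,0]],
    [0.0,[0.005,0.001,-0.097],[0,0,0]]
  ]
}}

```text
t: 36.2
eef_pos: [646.2, 60.2, 220.7]
ee_rot: [[0.992, 0.129, 0.001], [0.129, -0.992, -0.0], [0.001, 0.0, -1.0]]
wrist_force: [-1.5, -0.2, 5.7]
grip_width: 13.8
```

Run:
```python
from h import *
s=sense();p=np.array(s['eef_pos']);print(p,s['wrist_force'],s['grip_width'])
a=np.radians(7.5);u=np.array([np.cos(a),np.sin(a),0])
r=130
def bar(th,hx=106): return np.array([510.4,90.2,0])-47*np.array([-u[1],u[0],0])+u*(hx-r*np.cos(th))+np.array([0,0,110+r*np.sin(th)])
b0=p+[0,0,17]; print('bar guess',b0,bar(1.77))
for th in np.arange(1.77,-0.01,-0.118): print(round(th,2),(bar(th)-bar(1.77)).round(1)/1000)
```

```text
[646.21181146  60.21334009 220.71729221] [-1.50380656 -0.19036945  5.70911928] 13.805329158590343
bar guess [646.21181146  60.21334009 237.71729221] [647.13334663  60.79572544 237.42918146]
1.77 [0. 0. 0.]
1.65 [-0.0151 -0.002   0.0021]
1.53 [-0.0302 -0.004   0.0025]
1.42 [-0.0454 -0.006   0.001 ]
1.3 [-0.0602 -0.0079 -0.0022]
1.18 [-0.0746 -0.0098 -0.0072]
1.06 [-0.0883 -0.0116 -0.0139]
0.94 [-0.1011 -0.0133 -0.0221]
0.83 [-0.1129 -0.0149 -0.0318]
0.71 [-0.1234 -0.0162 -0.0429]
0.59 [-0.1326 -0.0175 -0.0551]
0.47 [-0.1403 -0.0185 -0.0683]
0.35 [-0.1464 -0.0193 -0.0824]
0.24 [-0.1508 -0.0199 -0.097 ]
0.12 [-0.1535 -0.0202 -0.1121]
0.0 [-0.1544 -0.0203 -0.1274]
```

Emit:
{"api": "step_arm", "payload": {
  "increments": [
    [0.0,[-0.0075,-0.001,0.001],[0,0,0]],
    [0.0,[-0.0151,-0.002,0.0021],[0,0,0]],
    [0.0,[-0.0225,-0.003,0.0023],[0,0,0]],
    [0.0,[-0.0302,-0.004,0.0025],[0,0,0]],
    [0.0,[-0.0378,-0.005,0.0018],[0,0,0]],
    [0.0,[-0.0454,-0.006,0.001],[0,0,0]],
    [0.0,[-0.0528,-0.007,-0.0006],[0,0,0]],
    [0.0,[-0.0602,-0.0079,-0.0022],[0,0,0]]
  ]
}}

```text
t: 37.2
eef_pos: [590.6, 53.1, 221.2]
ee_rot: [[0.992, 0.129, 0.012], [0.129, -0.992, 0.001], [0.012, 0.0, -1.0]]
wrist_force: [4.6, 1.7, 7.5]
grip_width: 13.7
```

Emit:
{"api": "step_arm", "payload": {
  "increments": [
    [0.0,[-0.0097,-0.0013,-0.003],[0,0,0]],
    [0.0,[-0.0193,-0.0025,-0.0063],[0,0,0]],
    [0.0,[-0.0265,-0.0035,-0.0095],[0,0,0]],
    [0.0,[-0.0332,-0.0044,-0.013],[0,0,0]],
    [0.0,[-0.04,-0.0053,-0.017],[0,0,0]],
    [0.0,[-0.0462,-0.0061,-0.0215],[0,0,0]],
    [0.0,[-0.0519,-0.0068,-0.026],[0,0,0]],
    [0.0,[-0.0572,-0.0075,-0.0305],[0,0,0]],
    [0.0,[-0.0628,-0.0083,-0.036],[0,0,0]],
    [0.0,[-0.068,-0.009,-0.0417],[0,0,0]],
    [0.0,[-0.0728,-0.0096,-0.0478],[0,0,0]],
    [0.0,[-0.0773,-0.0102,-0.0541],[0,0,0]]
  ]
}}

```text
t: 38.7
eef_pos: [513.4, 42.7, 166.9]
ee_rot: [[0.992, 0.129, 0.013], [0.129, -0.992, 0.001], [0.013, 0.001, -1.0]]
wrist_force: [5.4, 2.3, 0.1]
grip_width: 14.0
```

Emit:
{"api": "step_arm", "payload": {
  "increments": [
    [0.0,[-0.004,-0.0005,-0.0065],[0,0,0]],
    [0.0,[-0.0078,-0.001,-0.0135],[0,0,0]],
    [0.0,[-0.011,-0.0014,-0.0205],[0,0,0]],
    [0.0,[-0.014,-0.0018,-0.0278],[0,0,0]],
    [0.0,[-0.0162,-0.0021,-0.0345],[0,0,0]],
    [0.0,[-0.0181,-0.0024,-0.0414],[0,0,0]],
    [0.0,[-0.0196,-0.0026,-0.049],[0,0,0]],
    [0.0,[-0.0208,-0.0027,-0.0568],[0,0,0]],
    [0.0,[-0.0213,-0.0028,-0.061],[0,0,0]],
    [0.0,[-0.0216,-0.0028,-0.0645],[0,0,0]]
  ]
}}

```text
t: 39.95
eef_pos: [491.8, 39.8, 102.0]
ee_rot: [[0.992, 0.129, 0.013], [0.129, -0.992, 0.001], [0.013, 0.001, -1.0]]
wrist_force: [5.6, 0.5, 1.9]
grip_width: 14.1
```

Emit:
{"api": "step_arm", "payload": {
  "increments": [
    [0.0,[0,0,-0.003],[0,0,0]],
    [0.0,[0,0,-0.005],[0,0,0]],
    [0.0,[0,0,-0.007],[0,0,0]],
    [0.0,[0,0,-0.009],[0,0,0]],
    [0.0,[0,0,-0.009],[0,0,0]]
  ]
}}

```text
t: 40.58
eef_pos: [491.4, 39.8, 92.5]
ee_rot: [[0.992, 0.129, 0.012], [0.129, -0.992, 0.001], [0.012, 0.001, -1.0]]
wrist_force: [3.8, -0.0, -3.1]
grip_width: 13.9
```

Emit:
{"api": "step_arm", "payload": {
  "increments": [
    [0.0,[0,0,-0.001],[0,0,0]],
    [0.0,[0,0,-0.002],[0,0,0]],
    [0.0,[0,0,-0.003],[0,0,0]],
    [0.0,[0,0,-0.003],[0,0,0]]
  ]
}}

```text
t: 41.08
eef_pos: [491.5, 39.8, 91.3]
ee_rot: [[0.992, 0.129, 0.013], [0.129, -0.992, 0.001], [0.013, 0.001, -1.0]]
wrist_force: [-2.4, -0.1, 23.6]
grip_width: 14.1
```

Emit:
{"api": "step_arm", "payload": {
  "increments": [
    [0.0,[0,0,-0.001],[0,0,0]],
    [0.0,[0,0,-0.0015],[0,0,0]],
    [0.0,[0,0,-0.0015],[0,0,0]],
    [0.0,[0,0,-0.0015],[0,0,0]]
  ]
}}

```text
t: 41.58
eef_pos: [491.5, 39.8, 91.3]
ee_rot: [[0.991, 0.13, 0.013], [0.13, -0.992, 0.001], [0.013, 0.001, -1.0]]
wrist_force: [-2.0, -0.1, 20.1]
grip_width: 13.8
```

Emit:
{"api": "step_arm", "payload": {
  "increments": [
    [0.0,[0,0,0.001],[0,0,0]],
    [0.045,[0,0,0.001],[0,0,0]],
    [0.045,[0,0,0.001],[0,0,0]],
    [0.045,[0,0,0.001],[0,0,0]],
    [0.045,[0,0,0.001],[0,0,0]],
    [0.045,[0,0,0.03],[0,0,0]],
    [0.045,[0,0,0.08],[0,0,0]],
    [0.045,[-0.02,0,0.13],[0,0,0]],
    [0.045,[-0.04,0,0.16],[0,0,0]],
    [0.0,[-0.04,0,0.16],[0,0,0]],
    [0.0,[-0.04,0,0.16],[0,0,0]]
  ]
}}

```text
t: 42.95
eef_pos: [451.4, 39.8, 250.6]
ee_rot: [[0.991, 0.129, 0.013], [0.129, -0.992, 0.001], [0.013, 0.001, -1.0]]
wrist_force: [-0.8, -0.7, -0.7]
grip_width: 8.8
```

Run:
```python
from h import *
np.set_printoptions(precision=1,suppress=True)
s=sense();print(s['eef_pos'],s['wrist_force'],s['grip_width'])
ci=camera_info('wrist');snap('wrist','w11.png',scale=1.4)
a=np.radians(7.5);u=np.array([np.cos(a),np.sin(a),0]);v=np.array([-u[1],u[0],0])
c=np.array([510.4,90.2,0])
X={}
for cam in('wrist','scene','side'):
  if cam!='wrist': read_camera(cam)
  for t,z in(('frame_grip',110),('hasp_tab',165),('pin1_flat',79)):
    for r in place_of(t,cam)[:3]:
      q=atz(cam,r['pixel'],z,ci if cam=='wrist' else None); print(cam,t,np.round(r['conf'],2),np.round(r['pixel'],1),q,'fix',(q-c)@u,(q-c)@v)
b=c+u*(106-130)
print('bar expected',b-47*v,'tab closed',b-64*u+47*v, 'tab at .7/.9/1.1',[b-u*64*np.cos(t)+47*v+np.array([0,0,110+64*np.sin(t)]) for t in(.7,.9,1.1)])
```

```text
[451.4  39.8 250.6] [-0.8 -0.7 -0.7] 8.76594596364306
wrist frame_grip 0.87 [321.9 201.3] [492.9  39.  110. ] fix -24.03039517504691 -48.42777382735735
wrist hasp_tab 0.63 [268.9  85.9] [433.9 127.5 165. ] fix -70.93428196729819 46.92284762043763
wrist pin1_flat 0.93 [369.  233.9] [554.1   2.5  79. ] fix 31.847072466751147 -92.65240795233244
wrist pin1_flat 0.67 [336.7 233. ] [519.9  -0.8  79. ] fix -2.4796987155980266 -91.44239606449271
scene frame_grip 0.61 [275.5 181.8] [490.5  41.9 110. ] fix -26.054823666111133 -45.30697263983709
scene frame_grip 0.38 [345.1 261.5] [ 773.4 -109.   110. ] fix 234.7457003378715 -231.8334857197035
scene hasp_tab 0.29 [346. 258.] [ 779.1 -133.4  165. ] fix 237.21508505998054 -256.76793720495704
scene pin1_flat 0.85 [287.4 208.5] [555.2  -6.2  79. ] fix 31.841521732816684 -101.46748667415173
scene pin1_flat 0.84 [136.2 255.1] [ 277.4 -337.    79. ] fix -286.7260338839614 -393.1135963677213
scene pin1_flat 0.62 [130.1 364.8] [ 449.9 -577.8   79. ] fix -147.19678060783485 -654.3959002677522
side hasp_tab 0.57 [269.7 238. ] [427.8 154.5 165. ] fix -73.49203630676683 74.54040961769526
side pin1_flat 0.51 [260.7 228.6] [553.8  16.   79. ] fix 33.3762494961399 -79.24015463812773
side pin1_flat 0.5 [274.1 187.9] [ 673.1 -268.4   79. ] fix 114.46825657784173 -376.7882835050448
side pin1_flat 0.49 [356.5 188.9] [ 377.8 -436.4   79. ] fix -200.2198735071972 -504.831769668556
bar expected [492.7  40.5   0. ] tab closed [417.  125.3   0. ] tab at .7/.9/1.1 [array([431.9, 127.3, 151.2]), array([441. , 128.5, 160.1]), array([451.7, 129.9, 167. ])]
```

View pics/w11.png

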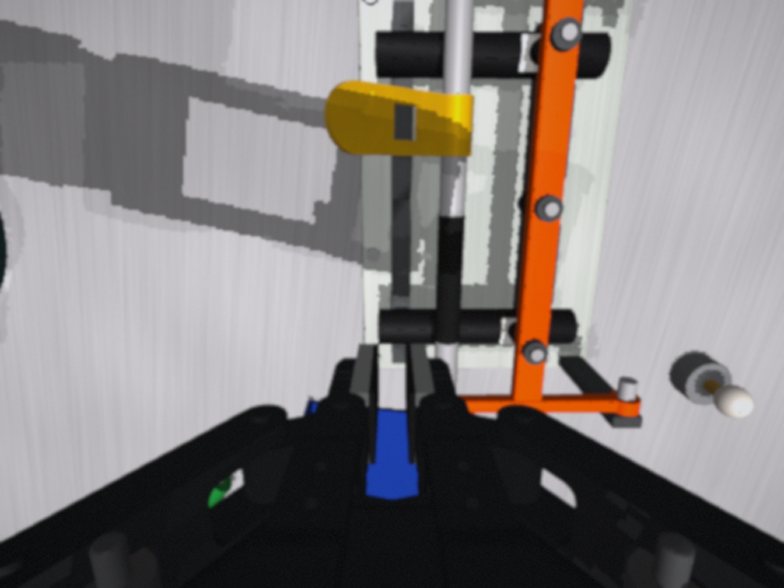

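Run:
```python
from h import *
u=np.array([.9914,.1305,0]);b=np.array([480.5,133.7,110])
d0,rv=go([454,130,200],7.5,0,deep=0)
s=np.array(sense()['eef_pos'])
p0=b-30*u+[0,0,90]
for x,h in[(30,90),(35,62),(42,52),(48,42.6),(52,36),(55,30),(59,20),(63,13),(65,7),(66,2),(66,0)]: print(x,h,(b-x*u+[0,0,h]-p0).round(1)/1000)
print(p0, p0-s)
```

```text
tcp [454. 130. 200.] d mm [  2.5  90.2 -51.3] rv [ 0.01   0.011 -1.57 ] now [451.5  39.8 251.3] q [-0.07  0.12  1.79  0.    1.22 -0.2 ] F [ 0.2 -0.2  0.4] w -0.2 t 43.5
30 90 [0. 0. 0.]
35 62 [-0.005  -0.0007 -0.028 ]
42 52 [-0.0119 -0.0016 -0.038 ]
48 42.6 [-0.0178 -0.0023 -0.0474]
52 36 [-0.0218 -0.0029 -0.054 ]
55 30 [-0.0248 -0.0033 -0.06  ]
59 20 [-0.0288 -0.0038 -0.07  ]
63 13 [-0.0327 -0.0043 -0.077 ]
65 7 [-0.0347 -0.0046 -0.083 ]
66 2 [-0.0357 -0.0047 -0.088 ]
66 0 [-0.0357 -0.0047 -0.09  ]
[450.758 129.785 200.   ] [ -0.75989991  89.99610874 -51.25240669]
```

Emit:
{"api": "step_arm", "payload": {
  "increments": [
    [0.0,[0,0.01,0],[0,0,-0.17]],
    [0.0,[0,0.02,0],[0,0,-0.34]],
    [0.0,[0,0.04,0],[0,0,-0.51]],
    [0.0,[0,0.05,0],[0,0,-0.68]],
    [0.0,[0,0.06,0],[0,0,-0.85]],
    [0.0,[0,0.07,0],[0,0,-1.02]],
    [0.0,[0,0.08,0],[0,0,-1.19]],
    [0.0,[0,0.09,0],[0.005,0.005,-1.36]],
    [0.0,[-0.001,0.09,-0.02],[0.01,0.011,-1.57]],
    [0.0,[-0.001,0.09,-0.051],[0.01,0.011,-1.57]],
    [0.0,[-0.001,0.09,-0.051],[0.01,0.011,-1.57]],
    [0.0,[-0.001,0.09,-0.051],[0.01,0.011,-1.57]]
  ]
}}

```text
t: 45.05
eef_pos: [451.0, 129.8, 201.0]
ee_rot: [[0.131, -0.991, 0.001], [-0.991, -0.131, 0.0], [0.0, -0.001, -1.0]]
wrist_force: [1.6, 0.7, -0.9]
grip_width: -0.3
```

Emit:
{"api": "step_arm", "payload": {
  "increments": [
    [0.0,[-0.003,-0.0004,-0.014],[0,0,0]],
    [0.0,[-0.005,-0.0007,-0.028],[0,0,0]],
    [0.0,[-0.0085,-0.001,-0.033],[0,0,0]],
    [0.0,[-0.012,-0.0016,-0.038],[0,0,0]],
    [0.0,[-0.015,-0.002,-0.043],[0,0,0]],
    [0.0,[-0.018,-0.0023,-0.0475],[0,0,0]],
    [0.0,[-0.022,-0.0029,-0.054],[0,0,0]],
    [0.0,[-0.025,-0.0033,-0.06],[0,0,0]],
    [0.0,[-0.027,-0.0035,-0.065],[0,0,0]],
    [0.0,[-0.029,-0.0038,-0.07],[0,0,0]],
    [0.0,[-0.031,-0.004,-0.0735],[0,0,0]],
    [0.0,[-0.033,-0.0043,-0.077],[0,0,0]]
  ]
}}

```text
t: 46.55
eef_pos: [418.1, 125.5, 123.9]
ee_rot: [[0.131, -0.991, 0.001], [-0.991, -0.131, 0.0], [-0.0, -0.001, -1.0]]
wrist_force: [0.7, -0.6, 0.9]
grip_width: -0.3
```

Emit:
{"api": "step_arm", "payload": {
  "increments": [
    [0.0,[-0.001,0,-0.003],[0,0,0]],
    [0.0,[-0.002,0,-0.006],[0,0,0]],
    [0.0,[-0.003,0,-0.009],[0,0,0]],
    [0.0,[-0.003,0,-0.012],[0,0,0]],
    [0.0,[-0.003,0,-0.013],[0,0,0]],
    [0.0,[-0.003,0,-0.013],[0,0,0]]
  ]
}}

```text
t: 47.3
eef_pos: [415.0, 125.6, 111.6]
ee_rot: [[0.131, -0.991, 0.001], [-0.991, -0.131, 0.0], [0.0, -0.001, -1.0]]
wrist_force: [-3.6, -0.1, 15.2]
grip_width: 0.1
```

Emit:
{"api": "step_arm", "payload": {
  "increments": [
    [0.0,[0,0,0.01],[0,0,0]],
    [0.0,[0,0,0.04],[0,0,0]],
    [0.0,[-0.01,0,0.09],[0,0,0]],
    [0.0,[-0.02,-0.02,0.14],[0,0,0]],
    [0.0,[-0.03,-0.04,0.16],[0,0,0]],
    [0.0,[-0.03,-0.04,0.16],[0,0,0]],
    [0.0,[-0.03,-0.04,0.16],[0,0,0]]
  ]
}}

```text
t: 48.18
eef_pos: [384.7, 85.8, 271.0]
ee_rot: [[0.13, -0.991, 0.0], [-0.991, -0.13, 0.001], [-0.0, -0.0, -1.0]]
wrist_force: [-0.8, 0.1, 0.1]
grip_width: 0.1
```

Run:
```python
from roll import *
np.set_printoptions(precision=1,suppress=True)
s=sense();print(s['eef_pos'],s['wrist_force'],s['t'])
ci=camera_info('wrist');w=snap('wrist',None,scale=1.4);pickle.dump(ci,open('ci12.pkl','wb'));cv2.imwrite('pics/w12.png',w)
a=snap('scene',None,(220,120,400,265),2.2);b=snap('side',None,(180,165,360,310),2.2)
top=np.hstack([a,b]);w2=cv2.resize(w,None,fx=.0+280/w.shape[0],fy=280/w.shape[0])
cv2.imwrite('pics/fin.png',np.vstack([top,np.pad(w2,((0,0),(0,top.shape[1]-w2.shape[1]),(0,0)))]))
u=np.array([.9914,.1305,0]);v=np.array([-u[1],u[0],0]);c=np.array([510.4,90.2,0])
for t,z in(('frame_grip',110),('hasp_tab',112),('pin1_flat',79),('pin1_center',70)):
  for r in place_of(t,'wrist')[:3]:
    q=atz('w',r['pixel'],z,ci);print(t,np.round(r['conf'],2),np.round(r['pixel'],1),'fix',(q-c)@u,(q-c)@v)
for n,z in(('spray_mid',75),('refball_mid',30),('tipcase_mid',16)):
  read_camera('scene');
  for r in place_of(n,'scene')[:1]: print(n,atz('scene',r['pixel'],z))
```

```text
[384.7  85.8 271. ] [-0.8  0.1  0.1] 48.175
frame_grip 0.93 [346.9  79. ] fix -23.538906945847007 -47.6546763298942
frame_grip 0.72 [196.7  60.4] fix -8.270351244807618 85.2796892630392
hasp_tab 0.64 [245.3 154.4] fix -90.12397128615974 44.75625083140271
pin1_flat 0.84 [395.4  14.7] fix 35.842618071248076 -95.870714652409
pin1_flat 0.61 [531.4 303.4] fix -271.2836455077786 -289.4520782602247
pin1_center 0.92 [387.8  59. ] fix -0.7549486797723578 -95.11369912456564
pin1_center 0.64 [523.4 288. ] fix -255.83040935709164 -283.26823809854636
pin1_center 0.5 [350.8  82.6] fix -22.698757204878593 -59.690265281048845
spray_mid [ 774.7 -213.9   75. ]
refball_mid [753.  -54.9  30. ]
tipcase_mid [468.1 469.6  16. ]
```

Run:
```python
from roll import *
ci=pickle.load(open('ci12.pkl','rb'));im=cv2.imread('pics/w12.png')
u=np.array([.9914,.1305,0]);v=np.array([-u[1],u[0],0]);c=np.array([511.5,90.2,70])
for n,k in(('A',95),('M',0),('B',-95)):
  for s in(-85,-70,-40,10,33,65):
    q=proj('w',c+u*s+v*k+[0,0,10],ci)*1.4;x,y=map(int,q)
    print(n,s,(x,y),im[y,x].tolist() if 0<=y<im.shape[0] and 0<=x<im.shape[1] else None)
b=np.array([480.5,133.7,112])
print('hasp',[(r,im[tuple(int(t) for t in (proj('w',b-u*r,ci)*1.4)[::-1])].tolist()) for r in range(16,88,4)])
```

```text
A -85 (279, 202) [103, 100, 102]
A -70 (278, 181) [34, 32, 33]
A -40 (275, 138) [38, 37, 37]
A 10 (270, 61) [38, 36, 37]
A 33 (267, 23) [8, 78, 198]
A 65 (264, -32) None
M -85 (408, 202) [104, 102, 104]
M -70 (408, 181) [182, 187, 182]
M -40 (409, 138) [144, 147, 144]
M 10 (409, 61) [99, 101, 100]
M 33 (410, 23) [12, 51, 144]
M 65 (410, -32) None
B -85 (536, 202) [175, 173, 174]
B -70 (538, 181) [49, 47, 49]
B -40 (542, 138) [47, 46, 47]
B 10 (549, 61) [43, 42, 42]
B 33 (552, 23) [4, 80, 201]
B 65 (557, -32) None
hasp [(16, [8, 184, 212]), (20, [11, 184, 213]), (24, [10, 181, 214]), (28, [5, 181, 214]), (32, [10, 179, 209]), (36, [81, 80, 79]), (40, [50, 49, 48]), (44, [87, 85, 85]), (48, [162, 158, 160]), (52, [77, 83, 85]), (56, [12, 184, 214]), (60, [8, 167, 198]), (64, [4, 97, 129]), (68, [8, 98, 130]), (72, [6, 105, 139]), (76, [6, 122, 161]), (80, [7, 117, 156]), (84, [7, 117, 155])]
```

```bash
python3 -c "
from cell import *
print(finish_job())"
```

```text
the job is handed in; nothing more can be done
None
```

I finished the job and handed it in at about 48 s. Both black pins from the rack are in the scan fixture, one in the right saddle and one in the left. The frame is down and the hasp is closed.

**Pins:** The flat ends point at the hinge and each pin is centred to about 1.3 mm. The flats face up to within about 2–5°, measured before the frame went down. One flat took two grasps to turn up. I left the small remaining tilt for the frame's feet to take out and did not re-measure the roll afterwards.

**Frame:** It stopped firmly under about 20 N with the grip bar at about 108 mm, where 110 mm is nominal. A pin with its round side up would have left it about 8 mm higher. The last wrist image puts the bar within 1 mm of its closed position.

**Hasp:** It came to a firm stop with the fingertips at 111.6 mm, where the tab should be at 112 mm. The pixel check shows yellow where the closed tab should lie and a bright spot in the slot where the staple should be.

**Bystanders:** I did not touch the spray can, the reference ball or the probe-tip case. The last detections of the ball and case differ from the first by about 10–15 mm along the sight line. I took that as detector noise and did not confirm it.

**Checks that failed or disagreed:**
- The final composite picture could not be viewed because I had reached the 16-picture limit. The end checks are therefore numeric, from force, detector positions and pixel values.
- The detector gave no hit on the left-saddle pin in the last image. The dark pixels along its expected position show it is there.

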